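# Charge the bench ball mill from unmarked pots

### The job

Open the ball mill by pressing its release button, so that the lid springs fully open. Two or three of the five closed white pots on the wooden board hold a steel grinding ball: lift the pots in turn to judge by weight which ones do, tip out only those over the mill's steel bowl so that every ball ends up in the bowl, and leave the empty ones untipped. At the end all five pots stand upright on the board again and the lid stays open; do not knock over or shove away the amber jar, the two bottles and the porcelain mortar standing about.

Things in the scene. Friction and masses are not known exactly. Their poses are not given: they have to be found in the camera images.
- release (a joint): travel of the mill's release button (m), 0 up, 0.008 fully down; spring, about 5 N at full travel. Past about 5 to 6 mm it frees the lid latch; it comes back up by itself
- release_top (a point): centre of the top face of that black round button, 30 mm across, on the grey front console of the mill (robot side), button up; press straight down
- lid (a joint): angle of the mill's white lid (rad): 0 shut and latched, 1.8 at its open stop, leaning back past upright. Once unlatched its spring throws it open in about a second and holds it there. It turns about a hinge along the mill's far (+x) edge, 92 mm above the table; the lid reaches 230 mm from the hinge and is 206 mm wide
- lid_edge (a point): middle of the lid's free edge (the robot side when shut)
- mill: grey bench ball mill, fixed, 310 mm (its x) by 220 mm (its y), 85 mm high with the lid shut on top of it (99 mm, lid dome 113 mm); origin centre of the underside, its -x side (console and button) roughly faces the robot. The round steel bowl is sunk in its top behind the console, under the lid
- bowl (a point): centre of the inner floor of the steel bowl, 17 mm above the table; the round mouth above it is 144 mm across, level with the top of the housing, 68 mm above this point; the bowl is 112 mm across inside at the floor. The lid hinge runs 125 mm to the +x side (mill's x) of it
- board: fixed low wooden board, 280 mm (its x) by 380 mm (its y), 12 mm thick; origin centre of the underside
- pot1: opaque white roofed plastic pot, 76 (its x) x 50 (its y) x 100 mm high, on a grey foot 86 x 74 x 8 mm; origin centre of the foot's underside, z up. Grip its flat sides (y = +-25 mm) 60 to 75 mm above that. Only opening: a hooded spout high in its -x face. Empty 136 to 184 g, with a ball 305 to 395 g; the five look alike, a ball inside is unseen. Starts on the board in the far row at its +y end
- pot1_lip (a point): middle of the spout's lip, at x = -36 mm, 52 mm above the pot's underside; the spout, 43 mm wide, opens from there up to 97 mm. Inside, a ramp rises to the lip from the floor (8 mm up) at x = -10 mm (29 degrees off upright): a ball (36 mm, steel) rolls out over the lip only when the pot is leaned about 65 to 90 degrees, -x side going down
- pot2: opaque white roofed plastic pot, 76 (its x) x 50 (its y) x 100 mm high, on a grey foot 86 x 74 x 8 mm; origin centre of the foot's underside, z up. Grip its flat sides (y = +-25 mm) 60 to 75 mm above that. Only opening: a hooded spout high in its -x face. Empty 136 to 184 g, with a ball 305 to 395 g; the five look alike, a ball inside is unseen. Starts on the board in the middle of the far row
- pot2_lip (a point): middle of the lip of pot2's spout, as on pot1
- pot3: opaque white roofed plastic pot, 76 (its x) x 50 (its y) x 100 mm high, on a grey foot 86 x 74 x 8 mm; origin centre of the foot's underside, z up. Grip its flat sides (y = +-25 mm) 60 to 75 mm above that. Only opening: a hooded spout high in its -x face. Empty 136 to 184 g, with a ball 305 to 395 g; the five look alike, a ball inside is unseen. Starts on the board in the far row at its -y end
- pot3_lip (a point): middle of the lip of pot3's spout, as on pot1
- pot4: opaque white roofed plastic pot, 76 (its x) x 50 (its y) x 100 mm high, on a grey foot 86 x 74 x 8 mm; origin centre of the foot's underside, z up. Grip its flat sides (y = +-25 mm) 60 to 75 mm above that. Only opening: a hooded spout high in its -x face. Empty 136 to 184 g, with a ball 305 to 395 g; the five look alike, a ball inside is unseen. Starts on the board in the near row on the +y side
- pot4_lip (a point): middle of the lip of pot4's spout, as on pot1
- pot5: opaque white roofed plastic pot, 76 (its x) x 50 (its y) x 100 mm high, on a grey foot 86 x 74 x 8 mm; origin centre of the foot's underside, z up. Grip its flat sides (y = +-25 mm) 60 to 75 mm above that. Only opening: a hooded spout high in its -x face. Empty 136 to 184 g, with a ball 305 to 395 g; the five look alike, a ball inside is unseen. Starts on the board in the near row on the -y side
- pot5_lip (a point): middle of the lip of pot5's spout, as on pot1
- vial: bystander: squat amber glass jar, 32 mm across, 50 mm high, standing on the board between the two near pots; origin centre of the underside
- mortar: bystander: white porcelain bowl 100 mm across, 60 mm high, beyond the board; origin centre of the underside
- bottle1: bystander: amber bottle 64 mm across, 150 mm high; origin centre of the underside
- bottle2: bystander: amber bottle 54 mm across, 120 mm high; origin centre of the underside

How it is judged (in metres and radians):
On the way, in this order (a step that is already met when the one before it is completed fails the run):
1. the mill's lid has sprung open (value of joint lid above 1.6 rad), for 0.2 s.
2. every ball lies in the mill's bowl (z of ball1 in the frame of bowl between 0 and 0.06 m and horizontal distance between each of ball1, ball2, ball3, ball4, ball5 and bowl below 0.07 m and z of ball2 in the frame of bowl between 0 and 0.06 m and z of ball3 in the frame of bowl between 0 and 0.06 m and z of ball4 in the frame of bowl between 0 and 0.06 m and z of ball5 in the frame of bowl between 0 and 0.06 m), for 0.2 s.
At the end, for the whole second after the job is handed in: The lid is open (beyond 1.6 rad); every ball is at rest in the bowl (within 70 mm of its axis and below the mouth); all five pots are at rest upright (within 7 degrees) with their undersides on the board and their centres within its outline (to 10 mm) (all of step 2 and value of joint lid above 1.6 rad and linear speed of each of ball1, ball2, ball3, ball4, ball5 below 0.1 m/s and angle between each of pot1, pot2, pot3, pot4, pot5's own z axis and vertical below 0.12 rad and z of pot1 in the frame of board between 0.006 and 0.018 m and linear speed of each of pot1, pot2, pot3, pot4, pot5 below 0.03 m/s and x of pot1 in the frame of board between -0.15 and 0.15 m and y of pot1 in the frame of board between -0.2 and 0.2 m and z of pot2 in the frame of board between 0.006 and 0.018 m and x of pot2 in the frame of board between -0.15 and 0.15 m and y of pot2 in the frame of board between -0.2 and 0.2 m and z of pot3 in the frame of board between 0.006 and 0.018 m and x of pot3 in the frame of board between -0.15 and 0.15 m and y of pot3 in the frame of board between -0.2 and 0.2 m and z of pot4 in the frame of board between 0.006 and 0.018 m and x of pot4 in the frame of board between -0.15 and 0.15 m and y of pot4 in the frame of board between -0.2 and 0.2 m and z of pot5 in the frame of board between 0.006 and 0.018 m and x of pot5 in the frame of board between -0.15 and 0.15 m and y of pot5 in the frame of board between -0.2 and 0.2 m); the robot touches nothing.
It fails at once if a pot that held no ball is tipped out (leaned more than 50 degrees) ((angle between pot1's own z axis and vertical above 0.87 rad and height (world z) of ball1 below -5 m) or (angle between pot2's own z axis and vertical above 0.87 rad and height (world z) of ball2 below -5 m) or (angle between pot3's own z axis and vertical above 0.87 rad and height (world z) of ball3 below -5 m) or (angle between pot4's own z axis and vertical above 0.87 rad and height (world z) of ball4 below -5 m) or (angle between pot5's own z axis and vertical above 0.87 rad and height (world z) of ball5 below -5 m)).
It fails at once if a bystander (jar, mortar, two bottles) is knocked over (leans more than 35 degrees) or pushed more than 10 cm (angle between any of vial, mortar, bottle1, bottle2's own z axis and vertical above 0.6 rad or distance of any of vial, mortar, bottle1, bottle2 from where it was at the start of the episode above 0.1 m).
Of ball1, ball2, ball3, ball4, ball5 only 2 to 3 are there at a start; the rules pass over those that are not, and their reading is None.
At some moment in a run one of pot1, pot2, pot3, pot4, pot5 may be knocked a few centimetres aside while the robot is not near it.
It also fails if it takes over 210 s, if anything falls off the work surface, if the arm or the gripper's body presses on something with over 40 N, if the wrist force passes 120 N, or if a joint passes its speed limit or range.

### The arm

A 6-joint arm with a two-finger parallel gripper is mounted at the origin on the work surface. World frame = base frame: x ahead of the robot, y to its left, z up, the work surface at z = 0. Lengths are in mm, angles in rad, forces in N, time in s.
With the tool pointing down it reaches from about 350 to 775 mm from the base axis. Payload 7.3 kg.
Tool frame: the origin (TCP) lies midway between the tips of the shut fingers; the grasp point (between the pads) lies 19 mm behind it; z points along the fingers, y is the line along which they close (so a half turn about z gives the same grasp; the last joint's range is limited). The gripper opens to 92 mm and grips with 3 to 60 N. Pads are 19 mm wide; open, the fingers measure 130 mm over their backs; the gripper's body (75 mm by 190 mm) begins 47 mm behind the grasp point.
Start: joints at [1.065, 0.342, 1.524, -0, 1.275, -0.146], TCP at [184.832, 491.408, 226.741] pointing down, gripper open.
Joint ranges: [-2.53, 2.53], [-0.77, 2.02], [0.04, 2.7], [-1, 4.14], [0.28, 2.66], [-3.11, 3.11]. Speed limits (rad/s): [2.57, 2.57, 3.14, 3.14, 3.14, 3.14].

### API

Orientations are given as [roll, pitch, yaw] about the fixed x, y, z axes, in that order (R = Rz(yaw) Ry(pitch) Rx(roll)).
In Python, from plant import bot gives the robot as it stands.
- The arm moves only by the tool jog_arm, never from a script. Its arguments are lists of equal length, an entry for each row: "dp": the shift along the tool's x, y, z in m, a list of three; "twist": the turn about the tool's z in degrees. A call has 1 to 10 rows; each row shifts and turns the commanded pose from where the row before left it, along the tool's axes as they then stand; what a row does not reach is not made up. A row lasts 1/8 s, in which the tool goes at most 62.5 mm and 10.7 degrees, less where a joint would pass 70% of its speed; a pose out of reach is approached as far as the arm can. A call is refused whole if a number of a shift passes 0.0625 or a number of a turn 10.7, either way. A call with a gripper value outside its range is refused whole. "jaw" is the finger opening in m, from 0 to 0.0918, set as the call begins (left out, the last holds). The fingers move at their own pace and stop on an object; the grip force is fixed at half the most. Time passes only in rows, so rows that do not move let the fingers close. It gives the time, the measured TCP pose, the force, the opening and the grip force at its end, in the units of the state.
- bot.get_obs(): the state, without advancing time (a new reading comes with each control period).
- bot.capture(name): name is "side" or "top"; returns the picture (420x560x3 uint8, blue, green, red); there is no depth.
- bot.camera_params(name): a dict with "fx", "fy", "cx", "cy" (pixels), "R" (3x3) and "t" (3): a world point X has camera coordinates R X + t. Camera axes: x right, y down, z forward; pixel columns grow to the right and rows downward; lengths in mm; the calibration is good to about 2 mm. A picture is of the moment at which its call begins. camera_params takes no time and is no camera call.
- bot.close_job(): hands the job in; it is judged then, once.
Trained networks look in the newest picture that a camera, given by its name, has taken for a name from the list of things; names that differ only in an ending like _2 or _b are one class to them, and where a whole thing is asked for, a point or a joint stands for the part that bears it (a point fixed in the world has none). Each returns a list of dicts, best first, with "confidence" (0 to 1); they miss things now and then, are a little off and sometimes report something else, mostly with a low value. They report only what shows in the picture. A call takes as long as a camera call.
- bot.find_in(camera, label): "bbox" ([centre column, centre row, width, height] in pixels, round what is visible of it).
- bot.masks_of(camera, label): "pixels" (420x560 bool, what is visible of it) and "bbox" ([centre column, centre row, width, height] in pixels, round what is visible of it).
The state is a dict: "time": time; "joint_positions": joint angles; "dq": joint speeds; "tau": joint torques, N m; "tool_pos": TCP position; "tcp_rot": TCP orientation; "contact_force": force on the tool from outside, world axes, zero at the start; "moment": the same for the moment, N m; "grip_width": finger opening in mm; "finger_force": force on a finger pad.
Only numpy, scipy, OpenCV 4.12 (cv2) and the standard library are available. Lean on these libraries where they do the work, as an engineer would, in place of code of your own. Each camera call takes 0.05 s, during which the arm holds its last target. There are 200 camera calls.

## Working session

There is one attempt and no reset: what is moved stays moved. The work goes in short steps, Python scripts to look and compute and a tool call to move; the robot and the scene stay as the last step left them, time stands still between calls to the robot, and variables do not carry over. Pictures are saved under pics/ and viewed, at most 14 in all, crops included, and the job is handed in when it is done.

Besides the shell and the picture viewer there is one more tool, called as name(argument=value, ...), one argument or row to a line, values as JSON. jog_arm: Moves the arm, as the interface text tells. Its arguments: {"type":"object","properties":{"dp":{"type":"array"},"twist":{"type":"array"},"jaw":{"type":"number"}},"required":["dp","twist"]}

```bash
mkdir -p pics; ls
python3 - <<'E'
from plant import bot
import cv2,numpy as np
for c in("top","side"):
    im=bot.capture(c); cv2.imwrite(f"pics/{c}0.png",im)
    p=bot.camera_params(c); print(c,{k:np.round(v,3).tolist() for k,v in p.items()})
    for l in ["release_top","lid","mill","board","pot1","vial","mortar","bottle1","bottle2","pot1_lip"]:
        print(l,[(np.round(d["bbox"]).tolist(),round(d["confidence"],2)) for d in bot.find_in(c,l)][:7])
print(bot.get_obs())
E
```

```text
pics
top {'fx': 504.196, 'fy': 504.196, 'cx': 276.309, 'cy': 215.126, 'R': [[0.01, -1.0, 0.001], [-0.994, -0.01, -0.11], [0.11, -0.0, -0.994]], 't': [-22.489, 587.412, 1302.339]}
release_top [([167.0, 263.0, 12.0, 11.0], 0.6), ([389.0, 215.0, 37.0, 39.0], 0.32)]
lid [([160.0, 197.0, 92.0, 95.0], 0.6)]
mill [([162.0, 211.0, 103.0, 130.0], 0.81), ([329.0, 269.0, 13.0, 15.0], 0.27)]
board [([332.0, 236.0, 151.0, 117.0], 0.62)]
pot1 [([388.0, 213.0, 38.0, 42.0], 0.8), ([339.0, 214.0, 34.0, 35.0], 0.79), ([291.0, 200.0, 27.0, 36.0], 0.68), ([297.0, 256.0, 34.0, 38.0], 0.59)]
vial [([328.0, 266.0, 16.0, 16.0], 0.44)]
mortar [([293.0, 151.0, 32.0, 31.0], 0.8)]
bottle1 [([230.0, 140.0, 27.0, 25.0], 0.75), ([334.0, 150.0, 28.0, 33.0], 0.61)]
bottle2 [([230.0, 140.0, 27.0, 25.0], 0.75), ([334.0, 150.0, 28.0, 33.0], 0.61)]
pot1_lip [([375.0, 269.0, 31.0, 29.0], 0.74), ([289.0, 199.0, 31.0, 38.0], 0.72), ([390.0, 212.0, 32.0, 42.0], 0.62)]
side {'fx': 463.671, 'fy': 463.671, 'cx': 286.113, 'cy': 209.926, 'R': [[0.736, -0.677, 0.013], [-0.316, -0.361, -0.877], [0.599, 0.641, -0.48]], 't': [-450.2
[... 741 characters left out ...]
0, 50.0], 0.71)]
{'time': 1.1, 'joint_positions': array([ 1.06503142e+00,  3.41980664e-01,  1.52412381e+00, -5.06936471e-06,
        1.27541738e+00, -1.46008190e-01]), 'dq': array([ 0.00133787, -0.00084652,  0.00114227,  0.00049957,  0.00065135,
       -0.00108901]), 'tau': array([ 8.33820159e-04, -4.31153154e+01, -2.44478452e+01,  7.18926382e-02,
        4.81368543e-02,  6.56766247e-05]), 'tool_pos': array([184.81007887, 491.39838419, 226.74222525]), 'tcp_rot': array([3.14152331e+00, 1.50994280e-05, 2.78183741e+00]), 'contact_force': array([-0.38429001,  0.23857982,  0.58642235]), 'moment': array([ 0.02330697,  0.01792012, -0.02575251]), 'finger_force': 0.0, 'grip_width': 91.93293128608181}
```

Run:
```python
import cv2
a=cv2.imread("pics/top0.png")[90:330,80:440];cv2.imwrite("pics/topc.png",cv2.resize(a,(800,533),interpolation=cv2.INTER_CUBIC))
```

```text
(no output)
```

View pics/topc.png

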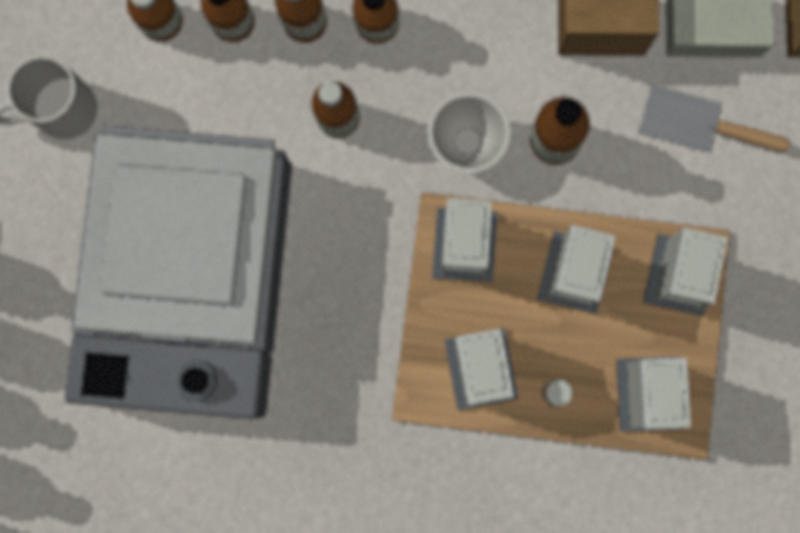

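View pics/side0.png

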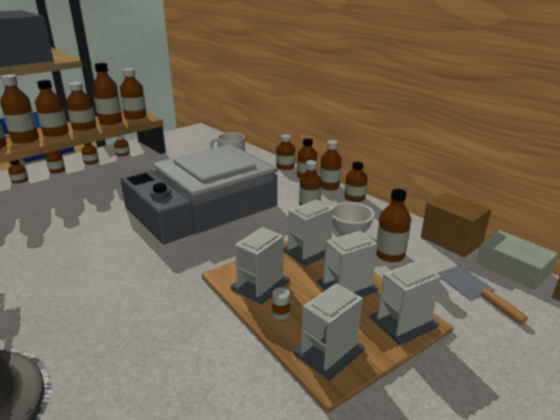

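```bash
cat > fit.py <<'E'
import numpy as np,cv2
from scipy.optimize import minimize
from plant import bot
P={c:bot.camera_params(c) for c in("top","side")}
def proj(c,X):
    p=P[c];Y=np.atleast_2d(X)@np.array(p["R"]).T+np.array(p["t"])
    return np.c_[p["fx"]*Y[:,0]/Y[:,2]+p["cx"],p["fy"]*Y[:,1]/Y[:,2]+p["cy"]]
def unproj(c,uv,z):
    p=P[c];R=np.array(p["R"]);C=-R.T@np.array(p["t"])
    d=R.T@np.array([(uv[0]-p["cx"])/p["fx"],(uv[1]-p["cy"])/p["fy"],1]);return C+d*(z-C[2])/d[2]
def box(x0,x1,y0,y1,z0,z1): return np.array([[x,y,z] for x in(x0,x1) for y in(y0,y1) for z in(z0,z1)],float)
POT=[box(-43,43,-37,37,0,8),box(-38,38,-25,25,8,100)]
MILL=[box(-155,155,-110,110,0,85),box(-75,155,-103,103,85,99)]
BOARD=[box(-140,140,-190,190,0,12)]
S=4
def render(c,parts,q,z0):
    m=np.zeros((420*S,560*S),np.uint8);cs,sn=np.cos(q[2]),np.sin(q[2])
    for b in parts:
        X=np.c_[cs*b[:,0]-sn*b[:,1]+q[0],sn*b[:,0]+cs*b[:,1]+q[1],b[:,2]+z0]
        h=cv2.convexHull(((proj(c,X)+.5)*S).astype(np.float32)).astype(np.int32);cv2.fillConvexPoly(m,h,1)
    return m>0
def fit(parts,q0,z0,masks):
    M={c:cv2.resize(m.astype(np.float32),(560*S,420*S),interpolation=cv2.INTER_LINEAR)>.5 for c,m in masks.items()}
    def cost(v):
        q=[q0[0]+v[0],q0[1]+v[1],q0[2]+v[2]/60]
        return -sum((lambda r:(r&M[c]).sum()/(r|M[c]).sum())(render(c,parts,q,z0)) for c in M)
    best=None
    for y in(-10,0,10):
        r=minimize(cost,[0,0,y],method="Nelder-Mead",options=dict(initial_simplex=np.array([[0,0,y],[8,0,y],[0,8,y],[0,0,y+8]],float),maxiter=70))
        if best is None or r.fun<best.fun: best=r
    v=best.x;return [q0[0]+v[0],q0[1]+v[1],q0[2]+v[2]/60],-best.fun
E
cat > m1.py <<'E'
from fit import *
D={c:{} for c in P}
for c in P:
    bot.capture(c)
    for l in("pot1","mill"): D[c][l]=bot.masks_of(c,l)
def match(c,l,X):
    u=proj(c,X)[0];L=D[c][l]
    L=[(np.hypot(*(np.array(d["bbox"][:2])-u)),d) for d in L]
    L=[x for x in L if x[0]<18 and x[1]["bbox"][2]<(90 if l=="pot1" else 400)]
    return min(L,key=lambda x:x[0])[1]["pixels"] if L else None
guess={1:(291,202),2:(342,210),3:(391,211),4:(297,256),5:(375,268)}
for k,uv in guess.items():
    X=unproj("top",uv,60);mk={c:match(c,"pot1",[X[0],X[1],60]) for c in P}
    mk={c:m for c,m in mk.items() if m is not None}
    q,s=fit(POT,[X[0],X[1],0],12,mk) if mk else (None,0)
    print(k,X[:2].round(),np.round(q,3) if q else q,round(s,2),list(mk))
X=unproj("top",(162,211),70)
mk={c:D[c]["mill"][0]["pixels"] for c in P}
for mm in(mk,{"top":mk["top"]}):
    q,s=fit(MILL,[X[0],X[1],-.08],0,mm);print("mill",np.round(q,3),s)
for z in(95,105): print("button",unproj("top",(167.5,260.5),z))
for n,uv in dict(b0=(269,177),b1=(407,194),b2=(401,296),b3=(257,279)).items(): print(n,unproj("top",uv,12).round())
print("vial",unproj("top",(331,266),50),"mortar",unproj("top",(291,149),60),"bot",unproj("top",(335,140),150),unproj("top",(228,132),120))
E
python3 m1.py
```

```text
1 [619. -55.] [ 6.30992e+02 -5.07000e+01 -4.10000e-02] 1.89 ['top', 'side']
2 [ 600. -187.] [ 5.97718e+02 -1.84257e+02 -2.54000e-01] 1.82 ['top', 'side']
3 [ 598. -314.] [ 5.96718e+02 -3.10880e+02 -2.04000e-01] 1.94 ['top', 'side']
4 [479. -71.] [ 4.80714e+02 -7.07670e+01  1.99000e-01] 0.97 ['side']
5 [ 451. -271.] [ 4.52909e+02 -2.71492e+02  5.30000e-02] 1.93 ['top', 'side']
mill [ 5.86983e+02  2.83781e+02 -7.40000e-02] 1.9426048636417712
mill [ 5.82902e+02  2.83361e+02 -7.30000e-02] 0.9679735192772065
button [464.05005898 253.77002765  95.        ]
button [463.86380658 251.63232857 105.        ]
b0 [694.   4.  12.]
b1 [ 651. -369.   12.]
b2 [ 378. -348.   12.]
b3 [419.  33.  12.]
vial [ 454.77180649 -159.41245319   50.        ] mortar [759.94871013 -53.81807375  60.        ] bot [ 761.43097123 -159.0554768   150.        ] [787.3424859  106.84555548 120.        ]
```

jog_arm(
  dp=[
    [0, 0, 0],
    [0, 0, 0],
    [-0.039, -0.034, 0],
    [-0.039, -0.034, 0],
    [-0.039, -0.034, 0],
    [-0.039, -0.034, 0],
    [-0.039, -0.034, 0],
    [-0.039, -0.034, 0],
    [-0.039, -0.034, 0],
    [0, 0, 0],
  ],
  twist=[-10.3, -10.3, 0, 0, 0, 0, 0, 0, 0, 0],
  jaw=0,
)

```text
time: 2.65
tool_pos: [460.0, 251.0, 226.4]
tcp_rot: [-3.141, 0.0, 3.137]
contact_force: [0.1, 0.6, 0.1]
grip_width: 0.9
finger_force: 0.0
```

jog_arm(
  dp=[
    [0, 0.002, 0.04],
    [0, 0, 0.04],
    [0, 0, 0.025],
    [0, 0, 0.012],
    [0, 0, 0.006],
    [0, 0, 0.002],
    [0, 0, 0],
  ],
  twist=[0, 0, 0, 0, 0, 0, 0],
)

```text
time: 3.52
tool_pos: [457.9, 255.7, 102.5]
tcp_rot: [3.141, 0.001, 3.141]
contact_force: [-3.5, 0.3, 4.5]
grip_width: -0.1
finger_force: 2.1
```

jog_arm(
  dp=[
    [0, 0, 0.002],
    [0, 0, 0.002],
    [0, 0, 0],
  ],
  twist=[0, 0, 0],
)

```text
time: 3.9
tool_pos: [458.3, 255.7, 100.8]
tcp_rot: [3.14, 0.003, 3.141]
contact_force: [-10.6, -2.5, 25.5]
grip_width: 0.5
finger_force: 13.0
```

jog_arm(
  dp=[
    [0, 0, -0.01],
    [0, 0, -0.05],
    [0, 0, -0.06],
    [0, 0, -0.04],
    [0, 0, 0],
    [0, 0, 0],
  ],
  twist=[0, 0, 0, 0, 0, 0],
)

```text
time: 4.65
tool_pos: [457.7, 255.0, 256.9]
tcp_rot: [-3.141, -0.0, 3.141]
contact_force: [-0.1, 0.3, -0.3]
grip_width: 0.6
finger_force: 0.0
```

Run:
```python
from plant import bot
import cv2
im=bot.capture("side");cv2.imwrite("pics/s1.png",im[60:300,60:420])
print(bot.get_obs()["tool_pos"])
```

```text
[457.38992577 254.98823842 256.34759931]
```

View pics/s1.png

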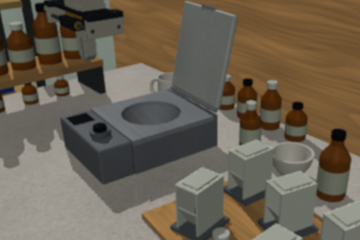

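jog_arm(
  dp=[
    [-0.0055, -0.062, 0],
    [-0.0055, -0.062, 0],
    [-0.0055, -0.062, 0],
    [-0.0055, -0.062, 0],
    [-0.0055, -0.062, 0],
    [0, -0.016, 0.01],
    [0, 0, 0.03],
    [0, 0, 0.03],
    [0, 0, 0.03],
    [0, 0, 0],
  ],
  twist=[0, 0, 0, 0, 0, 0, -10.4, -1, 0, 0],
  jaw=0.075,
)

```text
time: 5.95
tool_pos: [483.1, -69.3, 154.9]
tcp_rot: [3.138, -0.006, -2.942]
contact_force: [0.1, 0.7, 0.1]
grip_width: 75.4
finger_force: 0.0
```

Run:
```python
from plant import bot
import cv2
im=bot.capture("side");cv2.imwrite("pics/s2.png",im[120:420,160:520])
print(bot.get_obs()["tool_pos"],bot.get_obs()["contact_force"])
```

```text
[484.33813962 -69.79316621 156.5825285 ] [ 0.02524995 -0.75416801  0.93613858]
```

View pics/s2.png

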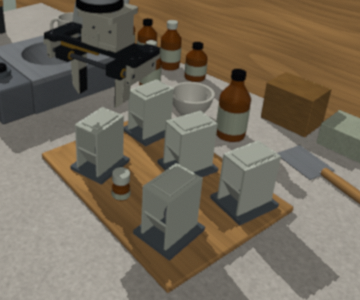

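jog_arm(
  dp=[
    [0, 0, 0.04],
    [0, 0, 0.035],
    [0, 0, 0.016],
    [0, 0, 0],
  ],
  twist=[0, 0, 0, 0],
)

```text
time: 6.5
tool_pos: [485.2, -70.3, 66.7]
tcp_rot: [3.141, -0.001, -2.943]
contact_force: [-0.3, 0.4, 0.5]
grip_width: 75.3
finger_force: 0.0
```

jog_arm(
  dp=[
    [0, 0, 0],
    [0, 0, 0],
    [0, 0, 0],
    [0, 0, 0],
    [0, 0, -0.02],
    [0, 0, -0.02],
    [0, 0, -0.01],
    [0, 0, 0],
    [0, 0, 0],
    [0, 0, 0],
  ],
  twist=[0, 0, 0, 0, 0, 0, 0, 0, 0, 0],
  jaw=0.02,
)

```text
time: 7.75
tool_pos: [484.7, -70.5, 116.0]
tcp_rot: [3.141, -0.001, -2.943]
contact_force: [0.7, -0.1, -4.1]
grip_width: 49.9
finger_force: 30.0
```

jog_arm(
  dp=[
    [0, 0, -0.03],
    [-0.025, 0.035, -0.025],
    [-0.03, 0.041, 0],
    [-0.03, 0.041, 0],
    [-0.03, 0.041, 0],
    [-0.03, 0.041, 0],
    [-0.03, 0.041, 0],
    [-0.03, 0.041, 0],
    [-0.029, 0.038, 0],
    [0, 0, 0],
  ],
  twist=[0, 0, 0, 0, 0, 0, 0, 0, 0, 0],
)

```text
time: 9.0
tool_pos: [651.4, 291.6, 169.2]
tcp_rot: [3.141, -0.002, -2.939]
contact_force: [0.6, -0.7, -3.4]
grip_width: 50.1
finger_force: 30.0
```

Run:
```python
from plant import bot
import cv2,numpy as np
from fit import proj
F=[]
im=bot.capture("side");a=im[100:260,80:320]
it=bot.capture("top");b=it[130:290,90:330]
for k in range(3):
    F.append(bot.get_obs()["contact_force"][2]); bot.capture("side")
print(F,bot.get_obs()["tool_pos"])
# predicted mouth circle overlay
t=np.linspace(0,2*np.pi,24)
c=np.c_[615+72*np.cos(t),281+72*np.sin(t),0*t+85]
A=cv2.resize(np.hstack([a,b]),None,fx=1.65,fy=1.65,interpolation=cv2.INTER_CUBIC)
for cam,o,dx in(("side",(80,100),0),("top",(90,130),240)):
    for p in proj(cam,c)-o: cv2.circle(A,(int((p[0]+dx)*1.65),int(p[1]*1.65)),1,(0,0,255),-1)
cv2.imwrite("pics/s3.png",A)
```

```text
[np.float64(-3.561928871358557), np.float64(-3.5268152272150903), np.float64(-3.87781397700951)] [651.39819136 287.01791648 171.63500577]
```

View pics/s3.png

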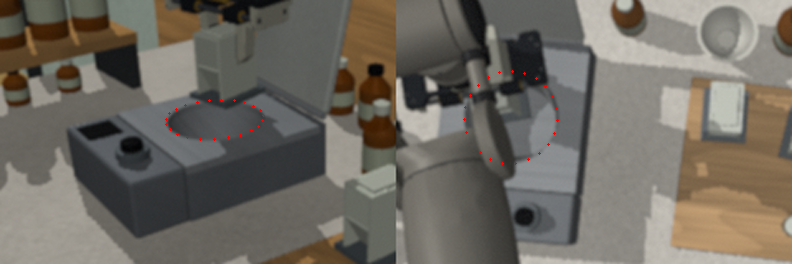

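jog_arm(
  dp=[
    [0, 0.001, 0.025],
    [0, 0, 0.008],
    [0.0055, 0, 0.003],
    [0.0055, 0, 0.003],
    [0.0055, 0, 0.0035],
    [0.0055, 0, 0.0035],
    [0.005, 0, 0.0045],
    [0.005, 0, 0.0045],
    [0.008, 0, 0.0105],
    [0, 0, 0],
  ],
  twist=[0, 0, 0, 0, 0, 0, 0, 0, 0, 0],
)

```text
time: 10.5
tool_pos: [612.3, 280.5, 108.7]
tcp_rot: [3.142, 0.002, -2.944]
contact_force: [-4.5, -0.5, 4.7]
grip_width: 49.8
finger_force: 30.0
```

Run:
```python
from plant import bot
import cv2
im=bot.capture("side");a=im[60:240,120:340]
cv2.imwrite("pics/s4.png",cv2.resize(a,None,fx=2,fy=2))
o=bot.get_obs();print(o["tool_pos"],o["contact_force"],o["grip_width"])
```

```text
[612.31455382 280.50587576 108.6313489 ] [-5.22494589 -1.34325173  6.28069285] 49.66878677135722
```

View pics/s4.png

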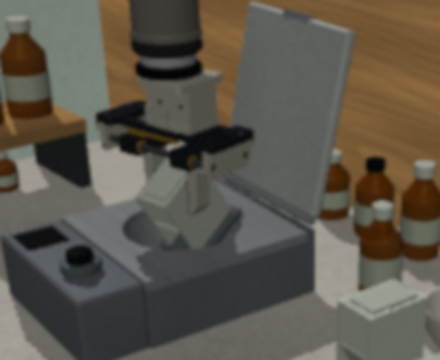

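jog_arm(
  dp=[
    [0.006, 0, 0.012],
    [0.004, 0, 0.0125],
    [0.0015, 0, 0.013],
    [-0.001, 0, 0.013],
    [-0.001, 0, 0.003],
    [0, 0, 0],
    [0.006, 0, -0.006],
    [0, 0, -0.025],
    [0, 0, -0.025],
    [0, 0, 0],
  ],
  twist=[0, 0, 0, 0, 0, 0, 0, 0, 0, 0],
)

```text
time: 11.8
tool_pos: [598.1, 278.3, 110.5]
tcp_rot: [3.141, 0.004, -2.943]
contact_force: [0.8, -0.7, -4.6]
grip_width: 49.8
finger_force: 30.0
```

Run:
```python
from plant import bot
import cv2
F=[]
for i in range(4):
    im=bot.capture("side");F.append(round(bot.get_obs()["contact_force"][2],1))
a=im[60:240,120:340]
cv2.imwrite("pics/s5.png",cv2.resize(a,None,fx=2,fy=2))
o=bot.get_obs();print(F,o["tool_pos"],o["contact_force"],o["grip_width"])
```

```text
[np.float64(-5.0), np.float64(-3.9), np.float64(-4.4), np.float64(-4.8)] [596.08617202 277.83364661 106.94720392] [-0.98183007 -0.39917694 -4.75063611] 49.81387005843762
```

View pics/s5.png

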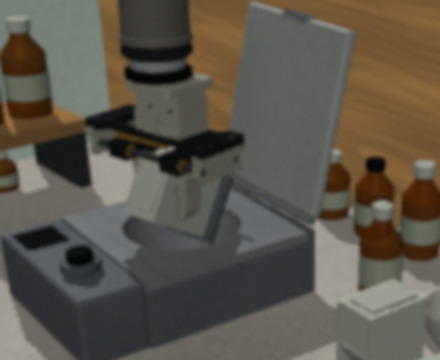

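```bash
cat > lean.py <<'E'
from fit import *
def lean(cap=True):
    if cap: bot.capture("side")
    o=bot.get_obs();tp=np.array(o["tool_pos"]);yw=o["tcp_rot"][2]
    g=tp+[0,0,19];f=np.array([np.cos(yw),np.sin(yw),0]);l=np.array([np.sin(yw),-np.cos(yw),0]);up=np.array([0,0,1])
    u=proj("side",g)[0]
    L=[d for d in bot.masks_of("side","pot1") if np.hypot(*(np.array(d["bbox"][:2])-u))<45 and d["bbox"][2]<110]
    if not L: return None
    L=min(L,key=lambda d:np.hypot(*(np.array(d["bbox"][:2])-u)))
    M=cv2.resize(L["pixels"].astype(np.float32),(2240,1680))>.5
    best=[]
    for gz in(72,):
      for th in range(-10,100,3):
        t=np.radians(th);r=np.zeros(M.shape,np.uint8)
        for b in POT:
            du=-b[:,0]+4;dz=b[:,2]-gz
            X=g+np.outer(du*np.cos(t)+dz*np.sin(t),f)+np.outer(dz*np.cos(t)-du*np.sin(t),up)+np.outer(b[:,1],l)
            cv2.fillConvexPoly(r,cv2.convexHull(((proj("side",X)+.5)*4).astype(np.float32)).astype(np.int32),1)
        r=r>0;best.append(((r&M).sum()/(r|M).sum(),th))
    return [(round(float(s),2),t) for s,t in sorted(best)[::-1][:4]],o["contact_force"].round(1),tp.round(1)
if __name__=="__main__": print(lean())
E
python3 lean.py
```

```text
([(0.6, 62), (0.6, 65), (0.6, 68), (0.59, 59)], array([-0.3,  0.1, -3.8]), array([596.2, 277.9, 107. ]))
```

jog_arm(
  dp=[
    [-0.005, 0, 0.022],
    [-0.003, 0, 0.013],
    [0, 0, 0.007],
    [0, 0, 0.006],
    [-0.001, 0, 0.003],
    [0, 0, 0],
    [0.01, 0, 0],
    [0, 0, -0.02],
    [0, 0, -0.03],
    [0, 0, 0],
  ],
  twist=[0, 0, 0, 0, 0, 0, 0, 0, 0, 0],
)

```text
time: 13.35
tool_pos: [597.2, 278.6, 109.9]
tcp_rot: [3.141, 0.005, -2.943]
contact_force: [0.4, 1.2, -3.2]
grip_width: 49.7
finger_force: 30.0
```

```bash
python3 lean.py
```

```text
([(0.57, 68), (0.57, 62), (0.57, 65), (0.57, 71)], array([ 0.3, -1. , -3.7]), array([596.1, 278.2, 108. ]))
```

jog_arm(
  dp=[
    [-0.007, 0, 0.022],
    [-0.003, 0, 0.013],
    [0, 0, 0.007],
    [0, 0, 0.006],
    [-0.001, 0, 0.003],
    [0, 0, 0],
  ],
  twist=[0, 0, 0, 0, 0, 0],
)

```text
time: 14.2
tool_pos: [605.5, 279.9, 60.3]
tcp_rot: [-3.141, -0.002, -2.943]
contact_force: [-14.4, -4.5, 19.6]
grip_width: 49.8
finger_force: 30.0
```

Run:
```python
from lean import *
im=bot.capture("side");cv2.imwrite("pics/s6.png",cv2.resize(im[60:240,120:340],None,fx=2,fy=2))
print(lean())
```

```text
([(0.4, 59), (0.4, 62), (0.4, 65), (0.4, 68)], array([-13.2,  -5.5,  19.5]), array([605.5, 279.9,  60.3]))
```

View pics/s6.png

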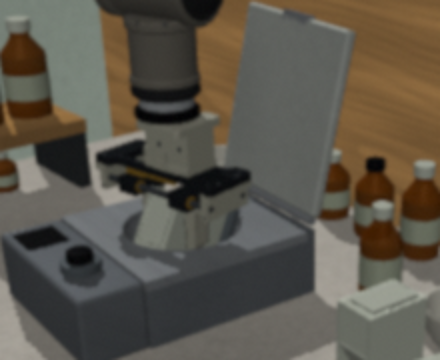

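jog_arm(
  dp=[
    [0.006, 0, -0.003],
    [0.003, 0, -0.012],
    [0, 0, -0.018],
    [0, 0, -0.02],
    [0, 0, -0.02],
    [-0.01, 0, -0.018],
    [-0.02, 0, -0.008],
    [-0.014, 0, 0],
    [0, 0, 0],
  ],
  twist=[0, 0, 0, 0, 0, 0, 0, 0, 0],
)

```text
time: 15.48
tool_pos: [642.0, 287.1, 156.3]
tcp_rot: [3.141, 0.001, -2.943]
contact_force: [1.4, -1.0, -4.6]
grip_width: 50.1
finger_force: 30.0
```

Run:
```python
from lean import *
print(lean())
```

```text
([(0.64, 68), (0.63, 65), (0.63, 71), (0.62, 62)], array([ 0.1, -0.8, -4.5]), array([641.2, 287.1, 156. ]))
```

jog_arm(
  dp=[
    [0, 0, 0.016],
    [0.005, 0, 0.004],
    [0.0045, 0, 0.006],
    [0.005, 0, 0.0055],
    [0.0045, 0, 0.0055],
    [0.002, 0, 0.003],
    [0, 0, 0],
    [0, 0, 0],
    [0, 0, 0],
  ],
  twist=[0, 0, 0, 0, 0, 0, 0, 0, 0],
)

```text
time: 16.7
tool_pos: [620.8, 283.1, 116.0]
tcp_rot: [3.141, 0.001, -2.943]
contact_force: [-0.2, -0.2, -3.3]
grip_width: 49.5
finger_force: 30.0
```

Run:
```python
from lean import *
im=bot.capture("side");cv2.imwrite("pics/s7.png",cv2.resize(im[60:240,120:340],None,fx=2,fy=2))
print(lean())
```

```text
([(0.63, 65), (0.63, 62), (0.62, 68), (0.62, 59)], array([-0.5,  0.1, -4.1]), array([620.7, 283. , 115.9]))
```

View pics/s7.png

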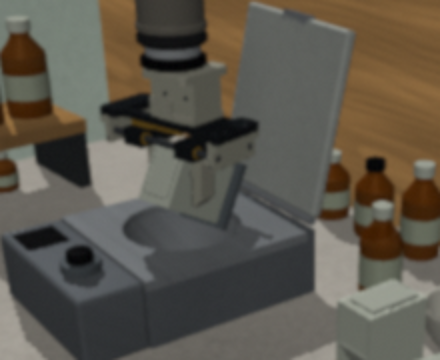

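jog_arm(
  dp=[
    [0, 0, -0.02],
    [-0.008, 0, -0.015],
    [-0.02, 0, 0],
    [0, 0, 0.009],
    [0.002, 0, 0.005],
    [0.002, 0, 0.005],
    [0.002, 0, 0.005],
    [0.001, 0, 0.005],
    [0, 0, 0],
  ],
  twist=[0, 0, 0, 0, 0, 0, 0, 0, 0],
)

```text
time: 17.98
tool_pos: [640.7, 287.1, 121.3]
tcp_rot: [-3.142, -0.001, -2.943]
contact_force: [-0.5, -0.3, -3.9]
grip_width: 49.7
finger_force: 30.0
```

Run:
```python
from lean import *
im=bot.capture("side");cv2.imwrite("pics/s8.png",cv2.resize(im[60:240,120:340],None,fx=2,fy=2))
print(lean())
```

```text
([(0.63, 68), (0.62, 65), (0.62, 62), (0.61, 71)], array([-0.4,  0.2, -3.2]), array([641.2, 287.2, 121.9]))
```

View pics/s8.png

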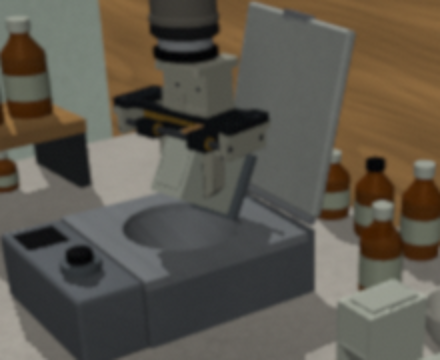

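```bash
cat > lean2.py <<'E'
from fit import *
from scipy.optimize import differential_evolution
def lean2():
    bot.capture("side")
    o=bot.get_obs();tp=np.array(o["tool_pos"]);yw=o["tcp_rot"][2]
    g=tp+[0,0,19];B=np.array([[np.cos(yw),np.sin(yw),0],[np.sin(yw),-np.cos(yw),0],[0,0,1]])
    u=proj("side",g)[0]
    L=[d for d in bot.masks_of("side","pot1") if np.hypot(*(np.array(d["bbox"][:2])-u))<45 and d["bbox"][2]<110]
    L=min(L,key=lambda d:np.hypot(*(np.array(d["bbox"][:2])-u)))
    M=cv2.resize(L["pixels"].astype(np.float32),(2240,1680))>.5
    def fill(r,X): cv2.fillConvexPoly(r,cv2.convexHull(((proj("side",X@B+g)+.5)*4).astype(np.float32)).astype(np.int32),1)
    ex=np.zeros(M.shape,np.uint8)
    w=o["grip_width"]/2
    for b in(box(-12,12,w,w+21,-19,60),box(-12,12,-w-21,-w,-19,60),box(-40,40,-95,95,45,150)): fill(ex,b)
    K=ex==0
    y0,x0=int(u[1]*4-300),int(u[0]*4-300);sl=(slice(max(y0,0),y0+600),slice(max(x0,0),x0+600))
    Mk=(M&K)[sl]
    def cost(v):
        t=np.radians(v[0]);r=np.zeros(M.shape,np.uint8)
        for b in POT:
            du=-b[:,0]-v[2];dz=b[:,2]-v[1]
            fill(r,np.c_[du*np.cos(t)+dz*np.sin(t),b[:,1],dz*np.cos(t)-du*np.sin(t)])
        r=(r>0)[sl]&K[sl];return -(r&Mk).sum()/(r|Mk).sum()
    R=differential_evolution(cost,[(-10,100),(40,90),(-25,25)],maxiter=14,popsize=8,seed=1,polish=False)
    print("lean,gz,gu",R.x.round(1),"iou",round(-R.fun,2),o["contact_force"].round(1),tp.round(1))
if __name__=="__main__": lean2()
E
time python3 lean2.py
```

```text
lean,gz,gu [60.2 62.3  7.9] iou 0.96 [ 0.3 -0.2 -4.7] [641.3 287.2 122.1]
real	0m2.923s
user	0m1.779s
sys	0m0.215s
```

jog_arm(
  dp=[
    [0.01, 0, -0.015],
    [0.014, 0, -0.003],
    [0, 0, 0.014],
    [0, 0, 0.014],
    [-0.008, 0, 0],
    [-0.0085, 0, -0.008],
    [-0.01, 0, -0.0065],
    [-0.011, 0, -0.005],
    [-0.0115, 0, -0.003],
    [0, 0, 0],
  ],
  twist=[0, 0, 0, 0, 0, 0, 0, 0, 0, 0],
)

```text
time: 19.48
tool_pos: [666.8, 292.1, 133.9]
tcp_rot: [3.142, 0.001, -2.943]
contact_force: [-1.6, 0.1, -3.4]
grip_width: 50.1
finger_force: 30.0
```

```bash
python3 lean2.py
```

```text
lean,gz,gu [58.9 62.2  9.2] iou 0.95 [-1.3  0.  -3.7] [666.1 292.  133.6]
```

jog_arm(
  dp=[
    [0.001, 0, 0.004],
    [0.002, 0, 0.004],
    [0.002, 0, 0.004],
    [0.002, 0, 0.004],
    [0, 0, 0],
  ],
  twist=[0, 0, 0, 0, 0],
)

```text
time: 20.2
tool_pos: [661.1, 291.3, 126.1]
tcp_rot: [3.141, 0.012, -2.943]
contact_force: [-6.4, -3.5, 24.5]
grip_width: 49.9
finger_force: 30.0
```

```bash
python3 lean2.py
```

```text
lean,gz,gu [60.1 60.4  8.6] iou 0.95 [-5.8 -3.9 24.2] [661.1 291.3 126.1]
```

jog_arm(
  dp=[
    [0, 0, -0.02],
    [0.015, 0, -0.005],
    [0.022, 0, 0],
    [0, 0, 0.015],
    [0, 0, 0.012],
    [0, 0, 0],
  ],
  twist=[0, 0, 0, 0, 0, 0],
)

```text
time: 21.05
tool_pos: [621.9, 283.1, 113.8]
tcp_rot: [-3.141, -0.004, -2.943]
contact_force: [0.1, -0.1, -3.2]
grip_width: 49.5
finger_force: 30.0
```

jog_arm(
  dp=[
    [-0.012, 0, 0.001],
    [-0.009, 0, -0.006],
    [-0.01, 0, -0.005],
    [-0.011, 0, -0.003],
    [-0.0115, 0, -0.0015],
    [-0.01, 0, 0.001],
    [0, 0, 0],
  ],
  twist=[0, 0, 0, 0, 0, 0, 0],
)

```text
time: 21.92
tool_pos: [678.6, 295.6, 130.7]
tcp_rot: [-3.141, -0.016, -2.942]
contact_force: [-30.1, -6.5, 14.5]
grip_width: 50.4
finger_force: 30.0
```

```bash
python3 lean2.py
```

```text
lean,gz,gu [39.9 54.2  0.9] iou 0.94 [-29.3  -6.4  13.7] [678.6 295.6 130.7]
```

jog_arm(
  dp=[
    [0.015, 0, -0.01],
    [0.02, 0, -0.024],
    [0.046, 0.014, 0],
    [0.046, 0.014, 0],
    [0.046, 0.014, 0],
    [0.046, 0.014, 0],
    [0.046, 0.014, 0],
    [0, 0, 0],
    [0, 0, 0],
    [0, 0, 0],
  ],
  twist=[0, 0, 0, 0, 0, 0, 0, 7.8, 7.8, 0],
)

```text
time: 23.28
tool_pos: [411.7, 312.6, 164.1]
tcp_rot: [3.141, 0.001, 3.069]
contact_force: [0.5, 0.4, -4.0]
grip_width: 50.1
finger_force: 29.9
```

```bash
python3 lean2.py
```

```text
lean,gz,gu [38.7 51.3  1.1] iou 0.97 [-0.6  0.3 -3.3] [411.6 312.4 163.9]
```

jog_arm(
  dp=[
    [0, 0, 0.03],
    [0, 0, 0.015],
    [-0.006, 0, 0.001],
    [-0.0065, 0, -0.001],
    [-0.0095, 0, -0.0005],
    [-0.0095, 0, 0.001],
    [-0.009, 0, 0.003],
    [0, 0, 0],
  ],
  twist=[0, 0, 0, 0, 0, 0, 0, 0],
)

```text
time: 24.38
tool_pos: [450.4, 310.3, 117.8]
tcp_rot: [3.14, -0.002, 3.068]
contact_force: [-11.5, 2.5, 21.0]
grip_width: 50.8
finger_force: 29.8
```

```bash
python3 lean2.py
```

```text
lean,gz,gu [11.1 41.9 -8.7] iou 0.94 [-11.6   2.6  18.9] [450.4 310.3 117.9]
```

jog_arm(
  dp=[
    [0, 0, -0.03],
    [-0.0096, -0.054, -0.02],
    [-0.0096, -0.054, 0],
    [-0.0096, -0.054, 0],
    [-0.0096, -0.054, 0],
    [-0.0096, -0.054, 0],
    [-0.0096, -0.054, 0],
    [-0.0096, -0.054, 0.04],
    [0, 0, 0.04],
    [0, 0, 0],
  ],
  twist=[0, 0, 0, 0, 0, 0, 0, 0, 0, 0],
)

```text
time: 25.72
tool_pos: [488.3, -68.4, 86.2]
tcp_rot: [3.14, -0.006, 3.067]
contact_force: [0.4, 0.4, -3.9]
grip_width: 49.5
finger_force: 29.9
```

```bash
python3 lean2.py
```

```text
lean,gz,gu [ 10.2  45.4 -10. ] iou 0.97 [ 0.  -0.4 -4. ] [489.9 -68.2  88. ]
```

jog_arm(
  dp=[
    [0, 0, 0.03],
    [0, 0, 0.01],
    [0, 0, 0.005],
    [0, 0, 0.003],
    [0, 0, 0.001],
    [0, 0, 0],
  ],
  twist=[0, 0, 0, 0, 0, 0],
)

```text
time: 26.58
tool_pos: [494.0, -68.2, 42.7]
tcp_rot: [-3.141, 0.009, 3.067]
contact_force: [2.8, 4.5, 10.0]
grip_width: 49.6
finger_force: 30.0
```

```bash
python3 lean2.py
```

```text
lean,gz,gu [ 7.2 42.8 -7.8] iou 0.96 [ 3.5  3.2 10. ] [494.  -68.2  42.7]
```

jog_arm(
  dp=[
    [0, 0, 0],
    [0, 0, 0],
    [0, 0, 0],
    [0, 0, -0.015],
    [0, 0, -0.015],
    [0, 0, 0],
  ],
  twist=[0, 0, 0, 0, 0, 0],
  jaw=0.075,
)

```text
time: 27.42
tool_pos: [491.0, -68.5, 70.9]
tcp_rot: [-3.141, 0.002, 3.068]
contact_force: [-0.2, 0.3, -0.6]
grip_width: 74.7
finger_force: 0.0
```

```bash
python3 lean2.py
```

```text
lean,gz,gu [ 1.  76.7  0.5] iou 0.96 [ 0.  -0.4  0.6] [490.5 -68.4  70.1]
```

jog_arm(
  dp=[
    [-0.006, 0, 0],
    [0, 0, 0],
  ],
  twist=[0, 0],
)

```text
time: 27.78
tool_pos: [496.7, -68.8, 69.1]
tcp_rot: [3.141, -0.0, 3.068]
contact_force: [0.0, 0.2, -0.5]
grip_width: 74.8
finger_force: 0.0
```

jog_arm(
  dp=[
    [0, 0, 0],
    [0, 0, 0],
    [0, 0, 0],
    [0, 0, -0.03],
    [0, 0, -0.04],
    [0, 0, -0.035],
    [0, 0, 0],
    [0, 0, 0],
    [0, 0, 0],
    [0, 0, 0],
  ],
  twist=[0, 0, 0, 0, 0, 10.4, 10.4, 10.4, 10.4, 10.4],
  jaw=0.02,
)

```text
time: 29.02
tool_pos: [495.7, -68.6, 173.7]
tcp_rot: [-3.141, -0.001, 2.154]
contact_force: [-0.4, 0.5, -3.2]
grip_width: 50.0
finger_force: 29.9
```

jog_arm(
  dp=[
    [0, 0, 0],
    [0, 0, 0],
    [0, 0, 0],
    [0, 0, 0],
    [0, 0, 0],
    [0, 0, 0],
    [0, 0, 0],
    [0, 0, 0],
    [0, 0, 0],
    [0, 0, 0],
  ],
  twist=[10.4, 10.4, 10.4, 10.4, 10.4, 10.4, 10.4, 10.4, 10.4, 10.4],
)

```text
time: 30.28
tool_pos: [495.7, -68.6, 173.7]
tcp_rot: [-3.141, 0.001, 0.339]
contact_force: [0.1, -0.1, -3.9]
grip_width: 49.9
finger_force: 29.9
```

jog_arm(
  dp=[
    [0, 0, 0],
    [0, 0, 0],
    [0, 0, 0],
  ],
  twist=[10.4, 9.4, 0],
)

```text
time: 30.65
tool_pos: [495.8, -68.6, 173.8]
tcp_rot: [-3.141, 0.001, 0.001]
contact_force: [-0.6, -0.2, -3.9]
grip_width: 49.9
finger_force: 29.9
```

```bash
python3 lean2.py; python3 -c "
from plant import bot;o=bot.get_obs();print(o['joint_positions'],o['tcp_rot'],o['tool_pos'])"
```

```text
lean,gz,gu [ 0.3 75.2 -7.1] iou 0.98 [ 0.2  0.1 -4.4] [495.9 -68.6 173.9]
[-2.90775247e-01  3.49242271e-01  1.66989603e+00  1.06045615e-04
  1.12340040e+00  1.27680097e+00] [-3.14122704e+00  8.77771371e-04  3.17435168e-03] [495.97992607 -68.64619784 174.01076832]
```

jog_arm(
  dp=[
    [0.0133, -0.0583, 0],
    [0.0133, -0.0583, 0],
    [0.0133, -0.0583, 0],
    [0.0133, -0.0583, 0],
    [0.0133, -0.0583, 0],
    [0.0133, -0.058, 0],
    [0, 0, 0.02],
    [0, 0, 0.01],
    [0, 0, 0],
  ],
  twist=[0, 0, 0, 0, 0, 0, 0, 0, 0],
)

```text
time: 31.88
tool_pos: [575.9, 280.0, 143.8]
tcp_rot: [3.141, 0.001, 0.0]
contact_force: [-0.1, 0.8, -3.4]
grip_width: 50.1
finger_force: 30.0
```

jog_arm(
  dp=[
    [0.006, 0, 0.005],
    [0.007, 0, 0.003],
    [0.006, 0, 0.0035],
    [0.006, 0, 0.004],
    [0.005, 0, 0.0045],
    [0.005, 0, 0.0045],
    [0.0085, 0, 0.011],
    [0.0065, 0, 0.012],
    [0.004, 0, 0.012],
    [0, 0, 0],
  ],
  twist=[0, 0, 0, 0, 0, 0, 0, 0, 0, 0],
)

```text
time: 33.12
tool_pos: [634.1, 280.3, 86.3]
tcp_rot: [-3.14, -0.008, -0.001]
contact_force: [6.4, 1.7, -0.8]
grip_width: 49.9
finger_force: 30.0
```

```bash
python3 lean2.py
```

```text
lean,gz,gu [18.3 44.8 22.4] iou 0.75 [ 6.8 -0.  -0.5] [634.1 280.4  86.4]
```

jog_arm(
  dp=[
    [0.006, 0, -0.006],
    [0, 0, -0.016],
    [0, 0, -0.02],
    [0, 0, -0.02],
    [-0.02, 0, -0.015],
    [-0.026, 0, 0],
    [-0.026, 0, 0],
    [0, 0, 0],
    [0, 0, 0],
  ],
  twist=[0, 0, 0, 0, 0, 0, 0, 0, 0],
)

```text
time: 34.35
tool_pos: [564.9, 280.8, 162.8]
tcp_rot: [-3.141, -0.002, -0.0]
contact_force: [-0.4, -0.6, -3.8]
grip_width: 49.9
finger_force: 30.0
```

```bash
python3 lean2.py
```

```text
lean,gz,gu [48.9 73.9  2. ] iou 0.93 [ 0.3  1.1 -3.9] [565.1 280.7 162.5]
```

jog_arm(
  dp=[
    [-0.012, 0, 0.008],
    [0.003, 0, 0.006],
    [0.004, 0, 0.006],
    [0.004, 0, 0.006],
    [0.004, 0, 0.006],
    [0.004, 0, 0.006],
    [0, 0, 0],
  ],
  twist=[0, 0, 0, 0, 0, 0, 0],
)

```text
time: 35.33
tool_pos: [578.4, 280.7, 129.3]
tcp_rot: [-3.139, -0.017, -0.001]
contact_force: [10.5, -2.7, 14.8]
grip_width: 50.0
finger_force: 30.0
```

```bash
python3 lean2.py
```

```text
lean,gz,gu [65.8 73.6  6.9] iou 0.97 [ 9.2 -2.9 14.5] [578.4 280.7 129.3]
```

jog_arm(
  dp=[
    [0.004, 0, 0.004],
    [0.004, 0, 0.004],
    [0.004, 0, 0.004],
    [0.004, 0, 0.004],
    [0, 0, 0],
  ],
  twist=[0, 0, 0, 0, 0],
)

```text
time: 36.05
tool_pos: [592.5, 280.7, 111.5]
tcp_rot: [-3.139, -0.011, -0.001]
contact_force: [7.3, -2.0, 9.3]
grip_width: 49.9
finger_force: 30.0
```

```bash
python3 lean2.py
```

```text
Traceback (most recent call last):
  File "lean2.py", line 26, in <module>
    if __name__=="__main__": lean2()
                             ~~~~~^^
  File "lean2.py", line 9, in lean2
    L=min(L,key=lambda d:np.hypot(*(np.array(d["bbox"][:2])-u)))
ValueError: min() iterable argument is empty
```

Lift gently, and weigh.

jog_arm(
  dp=[
    [0, 0, 0],
    [0, 0, -0.008],
    [0, 0, -0.012],
    [0, 0, -0.015],
    [0, 0, -0.01],
    [0, 0, 0],
    [0, 0, 0],
    [0, 0, 0],
  ],
  twist=[0, 0, 0, 0, 0, 0, 0, 0],
)

```text
time: 37.15
tool_pos: [586.9, 280.6, 152.3]
tcp_rot: [3.141, 0.001, -0.0]
contact_force: [0.6, 0.6, -2.6]
grip_width: 50.2
finger_force: 30.0
```

Run:
```python
from lean2 import *
im=bot.capture("side");cv2.imwrite("pics/s9.png",cv2.resize(im[80:240,110:350],None,fx=2.5,fy=2.5))
print([round(bot.get_obs()["contact_force"][2],1) for i in range(4) if bot.capture("side") is not None])
lean2()
```

```text
[np.float64(-1.8), np.float64(-1.6), np.float64(-2.2), np.float64(-3.0)]
lean,gz,gu [79.4 72.6 11.6] iou 0.94 [-0.2 -0.4 -1.2] [587.2 280.7 152.8]
```

View pics/s9.png

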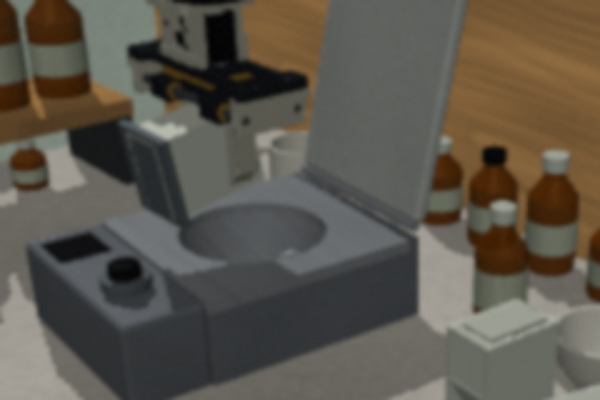

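jog_arm(
  dp=[
    [0.02, 0, 0],
    [0.022, 0, 0.01],
    [0, 0, 0.02],
    [0, 0, 0.022],
    [-0.01, 0, -0.001],
    [-0.007, 0, -0.01],
    [-0.009, 0, -0.0095],
    [-0.01, 0, -0.0085],
    [-0.012, 0, -0.006],
    [0, 0, 0],
  ],
  twist=[0, 0, 0, 0, 0, 0, 0, 0, 0, 0],
)

```text
time: 38.75
tool_pos: [580.2, 281.1, 136.8]
tcp_rot: [-3.141, -0.0, 0.0]
contact_force: [-0.2, -0.5, -1.0]
grip_width: 49.9
finger_force: 30.0
```

```bash
python3 lean2.py
```

```text
lean,gz,gu [69.7 70.5  8.3] iou 0.95 [-0.   0.3 -2. ] [580.7 280.9 136.3]
```

jog_arm(
  dp=[
    [0.014, 0, -0.01],
    [0.03, 0, 0],
    [0, 0, 0.022],
    [0, 0, 0.022],
    [-0.013, 0, 0],
    [-0.0075, 0, -0.009],
    [-0.009, 0, -0.0085],
    [-0.01, 0, -0.007],
    [-0.011, 0, -0.005],
    [0, 0, 0],
  ],
  twist=[0, 0, 0, 0, 0, 0, 0, 0, 0, 0],
)

```text
time: 40.1
tool_pos: [576.7, 280.9, 133.4]
tcp_rot: [-3.14, -0.006, -0.0]
contact_force: [3.5, -0.2, 8.4]
grip_width: 49.6
finger_force: 30.0
```

```bash
python3 lean2.py
```

```text
lean,gz,gu [46.3 62.5  4.3] iou 0.94 [ 3.  -0.4  8.1] [576.7 280.9 133.3]
```

jog_arm(
  dp=[
    [-0.009, 0, 0.003],
    [-0.012, 0, -0.001],
    [-0.011, 0, 0.001],
    [-0.008, 0, 0.002],
    [0, 0, 0],
  ],
  twist=[0, 0, 0, 0, 0],
)

```text
time: 40.83
tool_pos: [538.0, 281.2, 130.3]
tcp_rot: [-3.139, -0.009, -0.0]
contact_force: [1.7, -1.5, 18.0]
grip_width: 50.0
finger_force: 30.0
```

```bash
python3 lean2.py
```

```text
lean,gz,gu [21.7 54.2 -1.3] iou 0.96 [ 1.3 -2.  17.5] [538.  281.2 130.3]
```

jog_arm(
  dp=[
    [-0.004, 0, 0.004],
    [-0.003, 0, 0.004],
    [-0.002, 0, 0.004],
    [0, 0, 0.002],
    [0, 0, 0],
  ],
  twist=[0, 0, 0, 0, 0],
)

```text
time: 41.55
tool_pos: [530.7, 281.5, 122.4]
tcp_rot: [-3.138, -0.016, 0.0]
contact_force: [-9.1, -7.0, 54.3]
grip_width: 50.3
finger_force: 30.0
```

```bash
python3 lean2.py
```

```text
lean,gz,gu [14.  50.3 -1.4] iou 0.94 [-8.7 -6.5 53.6] [530.6 281.5 122.4]
```

jog_arm(
  dp=[
    [0, 0, -0.02],
    [0, 0, -0.025],
    [-0.0076, 0.0586, 0],
    [-0.0076, 0.0586, 0],
    [-0.0076, 0.0586, 0],
    [-0.0076, 0.0586, 0],
    [-0.0076, 0.0586, 0],
    [-0.0076, 0.0586, 0.03],
    [0, 0, 0.05],
    [0, 0, 0],
  ],
  twist=[0, 0, 0, 0, 0, 0, 0, 0, 0, 0],
)

```text
time: 42.9
tool_pos: [477.4, -67.3, 76.0]
tcp_rot: [-3.138, 0.009, -0.002]
contact_force: [0.3, -0.1, -1.0]
grip_width: 49.9
finger_force: 30.0
```

```bash
python3 lean2.py
```

```text
lean,gz,gu [13.8 52.4  1. ] iou 0.96 [-0.1  1.1 -1.4] [479.3 -67.2  78.2]
```

jog_arm(
  dp=[
    [0, 0, 0.015],
    [0, 0, 0.009],
    [0, 0, 0.003],
    [0, 0, 0.003],
    [0, 0, 0],
  ],
  twist=[0, 0, 0, 0, 0],
)

```text
time: 43.62
tool_pos: [481.0, -67.1, 52.4]
tcp_rot: [3.141, -0.002, 0.001]
contact_force: [-9.1, 3.3, 26.5]
grip_width: 50.0
finger_force: 30.0
```

jog_arm(
  dp=[
    [0, 0, 0],
    [0, 0, 0],
    [0, 0, 0],
    [0, 0, -0.04],
    [0, 0, -0.06],
    [0, 0, -0.03],
    [0, 0, 0],
  ],
  twist=[0, 0, 0, 0, 0, 0, 0],
  jaw=0.075,
)

```text
time: 44.5
tool_pos: [482.2, -67.8, 182.5]
tcp_rot: [3.14, -0.007, 0.0]
contact_force: [0.2, 0.6, 0.2]
grip_width: 75.3
finger_force: 0.0
```

```bash
cat > m2.py <<'E'
from fit import *
import sys
D={}
for c in P: bot.capture(c); D[c]=bot.masks_of(c,"pot1")
G={1:(631,-51,-.04),2:(598,-184,-.25),3:(597,-311,-.2),4:(481,-70,0),5:(453,-271,.05)}
for k,(x,y,w) in G.items():
    mk={}
    for c in P:
        u=proj(c,[x,y,60])[0]
        L=[(np.hypot(*(np.array(d["bbox"][:2])-u)),d["pixels"]) for d in D[c] if d["bbox"][2]<95]
        L=[l for l in L if l[0]<25]
        if L: mk[c]=min(L,key=lambda l:l[0])[1]
    if mk:
        q,s=fit(POT,[x,y,w],12,mk);print(k,np.round(q,3),round(s,2),list(mk))
    else: print(k,"none")
o=bot.get_obs();print(o["tool_pos"].round(1),o["tcp_rot"].round(3),o["time"])
E
python3 m2.py
```

```text
1 [ 6.30811e+02 -5.02510e+01 -4.40000e-02] 1.86 ['top', 'side']
2 [ 5.98466e+02 -1.83804e+02 -2.38000e-01] 1.82 ['top', 'side']
3 [ 5.96242e+02 -3.11070e+02 -2.17000e-01] 1.93 ['top', 'side']
4 [ 4.67552e+02 -6.59120e+01  2.50000e-02] 0.97 ['side']
5 [ 4.53158e+02 -2.71597e+02  5.20000e-02] 1.93 ['top', 'side']
[479.8 -67.2 178.1] [-3.141e+00  2.000e-03 -0.000e+00] 44.7
```

jog_arm(
  dp=[
    [0.0523, -0.0055, 0],
    [0.0523, -0.0055, 0],
    [0.0523, -0.0055, 0],
    [0, 0, 0.02],
    [0, 0, 0.04],
    [0, 0, 0.035],
    [0, 0, 0.014],
    [0, 0, 0],
  ],
  twist=[0, 0, 0, 2.5, 0, 0, 0, 0],
)

```text
time: 45.7
tool_pos: [636.7, -50.9, 68.8]
tcp_rot: [-3.141, 0.003, -0.044]
contact_force: [-0.7, 0.5, -0.1]
grip_width: 75.0
finger_force: 0.0
```

jog_arm(
  dp=[
    [0, 0, 0],
    [0, 0, 0],
    [0, 0, 0],
    [0, 0, -0.015],
    [0, 0, -0.015],
    [0, 0, -0.01],
    [0, 0, 0],
    [0, 0, 0],
  ],
  twist=[0, 0, 0, 0, 0, 0, 0, 0],
  jaw=0.02,
)

```text
time: 46.7
tool_pos: [637.1, -51.0, 109.8]
tcp_rot: [-3.141, 0.001, -0.044]
contact_force: [0.0, -0.3, -1.8]
grip_width: 50.1
finger_force: 29.9
```

```bash
sed -i 's/def lean2():/def lean2(sg=1):/; s/B=np.array(\[\[np.cos(yw),np.sin(yw),0\],\[np.sin(yw),-np.cos(yw),0\],\[0,0,1\]\])/B=np.array([[sg*np.cos(yw),sg*np.sin(yw),0],[np.sin(yw),-np.cos(yw),0],[0,0,1]])/; s/__": lean2()/__": import sys; lean2(int(sys.argv[1]))/' lean2.py
cat > w.py <<'E'
from plant import bot
F=[]
for i in range(4):
    F.append(bot.get_obs()["contact_force"][2]);bot.capture("side")
o=bot.get_obs();print("Fz",round(sum(F)/4,2),o["tool_pos"].round(1),o["grip_width"],o["time"])
E
python3 w.py; python3 lean2.py -1
```

```text
Fz -1.87 [637.  -51.  109.5] 49.826435245190304 46.9
lean,gz,gu [-0.4 78.3 -6.6] iou 0.96 [-0.1 -0.7 -2.1] [637.1 -51.  109.6]
```

jog_arm(
  dp=[
    [0, 0, 0.02],
    [0, 0, 0.015],
    [0, 0, 0.005],
    [0, 0, 0],
  ],
  twist=[0, 0, 0, 0],
)

```text
time: 47.5
tool_pos: [637.1, -51.0, 71.0]
tcp_rot: [-3.141, 0.0, -0.044]
contact_force: [-5.0, 0.5, 5.9]
grip_width: 50.0
finger_force: 29.9
```

jog_arm(
  dp=[
    [0, 0, 0],
    [0, 0, 0],
    [0, 0, -0.05],
    [0, 0, -0.05],
    [-0.009, 0.0452, 0],
    [-0.009, 0.0452, 0],
    [-0.009, 0.0452, 0],
    [0, 0, 0],
    [0, 0, 0.03],
    [0, 0, 0],
  ],
  twist=[0, 0, 0, 0, 0, 0, 0, 10, 1.1, 0],
  jaw=0.075,
)

```text
time: 48.75
tool_pos: [603.0, -185.0, 137.8]
tcp_rot: [-3.141, 0.005, -0.238]
contact_force: [0.2, -0.5, -0.2]
grip_width: 74.8
finger_force: 0.0
```

jog_arm(
  dp=[
    [0, 0, 0.03],
    [0, 0, 0.03],
    [0, 0, 0.01],
    [0, 0, 0],
  ],
  twist=[0, 0, 0, 0],
)

```text
time: 49.25
tool_pos: [604.7, -185.3, 70.5]
tcp_rot: [-3.142, 0.0, -0.237]
contact_force: [0.1, -0.5, -0.0]
grip_width: 75.1
finger_force: 0.0
```

jog_arm(
  dp=[
    [0, 0, 0],
    [0, 0, 0],
    [0, 0, 0],
    [0, 0, -0.015],
    [0, 0, -0.015],
    [0, 0, -0.01],
    [0, 0, 0],
    [0, 0, 0],
  ],
  twist=[0, 0, 0, 0, 0, 0, 0, 0],
  jaw=0.02,
)

```text
time: 50.25
tool_pos: [604.1, -185.2, 109.7]
tcp_rot: [-3.141, 0.001, -0.238]
contact_force: [0.3, -0.2, -3.3]
grip_width: 49.5
finger_force: 30.0
```

```bash
python3 w.py; python3 lean2.py -1
```

```text
Fz -3.69 [ 604.2 -185.2  109.5] 50.06886238795016 50.45
lean,gz,gu [ 0.1 77.3 -7.4] iou 0.97 [ 0.5  0.2 -3.8] [ 604.2 -185.3  109.6]
```

jog_arm(
  dp=[
    [0, 0, -0.03],
    [0, 0, -0.035],
    [0, 0, 0],
    [0, 0, 0],
    [0, 0, 0],
    [0, 0, 0],
    [0, 0, 0],
    [0, 0, 0],
    [0, 0, 0],
    [0, 0, 0],
  ],
  twist=[0, -10.6, -10.6, -10.6, -10.6, -10.6, -10.6, -10.6, -10.6, -10.6],
)

```text
time: 51.8
tool_pos: [604.3, -185.3, 174.9]
tcp_rot: [-3.141, -0.0, 1.433]
contact_force: [-0.7, -0.4, -4.1]
grip_width: 49.8
finger_force: 30.0
```

jog_arm(
  dp=[
    [0, 0, 0],
    [0, 0, 0],
    [0, 0, 0],
    [0, 0, 0],
    [0, 0, 0],
    [0, 0, 0],
    [0, 0, 0],
    [0, 0, 0],
    [0, 0, 0],
    [0, 0, 0],
  ],
  twist=[-10.6, -10.6, -10.6, -10.6, -10.6, -10.6, -10.6, -10.6, -10.6, -2.8],
)

```text
time: 53.05
tool_pos: [604.3, -185.3, 174.8]
tcp_rot: [3.141, -0.0, -3.139]
contact_force: [-0.6, 0.1, -4.1]
grip_width: 49.8
finger_force: 30.0
```

jog_arm(
  dp=[
    [0, 0, -0.015],
    [0.0035, 0.0583, 0],
    [0.0035, 0.0583, 0],
    [0.0035, 0.0583, 0],
    [0.0035, 0.0583, 0],
    [0.0035, 0.0583, 0],
    [0.0035, 0.0583, 0],
    [0.0035, 0.0583, 0],
    [0.0035, 0.0583, 0.015],
    [0, 0, 0.02],
  ],
  twist=[0, 0, 0, 0, 0, 0, 0, 0, 0, 0],
)

```text
time: 54.3
tool_pos: [576.1, 286.1, 156.2]
tcp_rot: [3.139, 0.003, -3.138]
contact_force: [0.6, 0.2, -4.0]
grip_width: 50.2
finger_force: 30.0
```

jog_arm(
  dp=[
    [0, 0, 0.009],
    [-0.006, 0, 0.005],
    [-0.007, 0, 0.003],
    [-0.006, 0, 0.0035],
    [-0.006, 0, 0.004],
    [-0.005, 0, 0.0045],
    [-0.005, 0, 0.0045],
    [-0.0085, 0, 0.011],
    [-0.0065, 0, 0.012],
    [-0.004, 0, 0.012],
  ],
  twist=[0, 0, 0, 0, 0, 0, 0, 0, 0, 0],
)

```text
time: 55.55
tool_pos: [635.0, 280.6, 89.1]
tcp_rot: [3.14, 0.01, 3.14]
contact_force: [5.3, 0.4, 6.0]
grip_width: 49.6
finger_force: 30.0
```

jog_arm(
  dp=[
    [0, 0, 0.003],
    [-0.006, 0, -0.009],
    [0, 0, -0.016],
    [0, 0, -0.02],
    [0, 0, -0.02],
    [0.02, 0, -0.015],
    [0.026, 0, 0],
    [0.026, 0, 0],
    [0.01, 0, 0],
    [0, 0, 0],
  ],
  twist=[0, 0, 0, 0, 0, 0, 0, 0, 0, 0],
)

```text
time: 56.8
tool_pos: [554.8, 281.2, 164.4]
tcp_rot: [3.141, 0.001, -3.141]
contact_force: [0.2, 0.7, -3.7]
grip_width: 49.8
finger_force: 30.0
```

```bash
python3 lean2.py -1
```

```text
lean,gz,gu [51.5 75.5 -1.5] iou 0.94 [-0.4  0.1 -4.2] [555.4 281.2 164.2]
```

jog_arm(
  dp=[
    [0, 0, 0.012],
    [-0.004, 0, 0.006],
    [-0.004, 0, 0.006],
    [-0.004, 0, 0.006],
    [-0.004, 0, 0.006],
    [-0.004, 0, 0.006],
    [-0.004, 0, 0.004],
    [-0.004, 0, 0.004],
    [-0.004, 0, 0.004],
    [-0.004, 0, 0.004],
  ],
  twist=[0, 0, 0, 0, 0, 0, 0, 0, 0, 0],
)

```text
time: 58.15
tool_pos: [594.5, 281.0, 108.5]
tcp_rot: [3.14, 0.009, 3.141]
contact_force: [4.2, -1.5, 11.0]
grip_width: 49.7
finger_force: 30.0
```

jog_arm(
  dp=[
    [0, 0, 0],
    [0, 0, 0],
    [0, 0, -0.008],
    [0, 0, -0.012],
    [0, 0, -0.015],
    [0, 0, -0.01],
    [0, 0, 0],
    [0, 0, 0],
  ],
  twist=[0, 0, 0, 0, 0, 0, 0, 0],
)

```text
time: 59.15
tool_pos: [590.3, 281.0, 150.3]
tcp_rot: [-3.141, -0.001, 3.141]
contact_force: [-0.6, -0.1, -1.2]
grip_width: 49.7
finger_force: 30.0
```

```bash
python3 w.py; python3 lean2.py -1
```

```text
Fz -1.99 [590.3 281.  150.1] 50.02019623597149 59.35
lean,gz,gu [85.  72.3  7.6] iou 0.97 [ 0.9  0.8 -0.6] [590.4 281.  150.2]
```

jog_arm(
  dp=[
    [-0.02, 0, 0],
    [-0.021, 0, 0.012],
    [0, 0, 0.025],
    [0, 0, 0.025],
    [0.01, 0, -0.002],
    [0.0045, 0, -0.006],
    [0.0065, 0, -0.011],
    [0.008, 0, -0.01],
    [0.01, 0, -0.008],
    [0, 0, 0],
  ],
  twist=[0, 0, 0, 0, 0, 0, 0, 0, 0, 0],
)

```text
time: 60.7
tool_pos: [594.1, 281.2, 128.3]
tcp_rot: [3.14, 0.006, 3.141]
contact_force: [4.4, -1.7, 6.4]
grip_width: 49.9
finger_force: 30.0
```

```bash
python3 lean2.py -1
```

```text
lean,gz,gu [60.6 65.8  5.6] iou 0.97 [ 3.9 -1.8  6.5] [594.2 281.2 128. ]
```

jog_arm(
  dp=[
    [-0.006, 0, 0.006],
    [0, 0, 0.007],
    [0.006, 0, -0.003],
    [0.0065, 0, -0.005],
    [0.0105, 0, -0.0055],
    [0.0115, 0, -0.0035],
    [0.012, 0, -0.001],
    [0, 0, 0],
  ],
  twist=[0, 0, 0, 0, 0, 0, 0, 0],
)

```text
time: 61.8
tool_pos: [553.5, 281.1, 131.6]
tcp_rot: [3.141, 0.004, 3.141]
contact_force: [3.2, -1.6, 6.9]
grip_width: 49.5
finger_force: 30.0
```

```bash
python3 lean2.py -1
```

```text
lean,gz,gu [30.8 57.8 -3.9] iou 0.95 [ 3.3 -1.2  7.3] [553.5 281.1 131.6]
```

jog_arm(
  dp=[
    [0.008, 0, 0.002],
    [0.009, 0, 0.002],
    [0.008, 0, 0.003],
    [0.002, 0, 0.001],
    [0, 0, 0],
  ],
  twist=[0, 0, 0, 0, 0],
)

```text
time: 62.52
tool_pos: [527.2, 281.2, 125.0]
tcp_rot: [3.14, 0.006, 3.141]
contact_force: [2.8, -3.0, 15.3]
grip_width: 50.1
finger_force: 30.0
```

```bash
python3 lean2.py -1
```

```text
lean,gz,gu [13.8 51.5 -9.1] iou 0.94 [ 1.2 -3.  15. ] [527.2 281.2 125. ]
```

jog_arm(
  dp=[
    [0, 0, -0.025],
    [0, 0, -0.028],
    [-0.0079, -0.0582, 0],
    [-0.0079, -0.0582, 0],
    [-0.0079, -0.0582, 0],
    [-0.0079, -0.0582, 0],
    [-0.0079, -0.0582, 0],
    [-0.0079, -0.0582, 0],
    [-0.0079, -0.0582, 0],
    [-0.0079, -0.0582, 0],
  ],
  twist=[0, 0, 0, 0, 0, 0, 0, 0, 0, 0],
)

```text
time: 63.88
tool_pos: [587.4, -185.8, 174.0]
tcp_rot: [3.139, -0.003, 3.141]
contact_force: [0.7, -0.2, -1.9]
grip_width: 49.9
finger_force: 30.0
```

jog_arm(
  dp=[
    [0, 0, 0.04],
    [0, 0, 0.04],
    [0, 0, 0.03],
    [0, 0, 0],
  ],
  twist=[0, 0, 0, 0],
)

```text
time: 64.38
tool_pos: [585.6, -183.2, 61.8]
tcp_rot: [3.138, -0.008, 3.141]
contact_force: [-0.3, 0.6, -2.0]
grip_width: 50.0
finger_force: 30.0
```

```bash
python3 lean2.py -1
```

```text
lean,gz,gu [14.8 53.8 -8.9] iou 0.83 [ 0.4 -0.4 -1.1] [ 587.1 -183.9   64.1]
```

jog_arm(
  dp=[
    [0, 0, 0.007],
    [0, 0, 0.003],
    [0, 0, 0.003],
    [0, 0, 0],
  ],
  twist=[0, 0, 0, 0],
)

```text
time: 64.97
tool_pos: [588.4, -184.6, 55.4]
tcp_rot: [-3.141, 0.002, 3.142]
contact_force: [-6.6, 2.2, 13.5]
grip_width: 50.1
finger_force: 30.0
```

jog_arm(
  dp=[
    [0, 0, 0],
    [0, 0, 0],
    [0, 0, 0],
    [0, 0, -0.05],
    [0, 0, -0.06],
    [-0.005, -0.0427, 0],
    [-0.005, -0.0427, 0],
    [-0.005, -0.0427, 0],
    [0, 0, 0],
    [0, 0, 0.02],
  ],
  twist=[0, 0, 0, 0, 0, 0, 0, 0, 10.4, 2],
  jaw=0.075,
)

```text
time: 66.22
tool_pos: [603.7, -314.0, 143.4]
tcp_rot: [-3.141, 0.003, 2.921]
contact_force: [0.2, -0.5, -0.8]
grip_width: 75.1
finger_force: 0.0
```

```bash
python3 m2.py
```

```text
1 [ 6.3071e+02 -4.9225e+01 -4.5000e-02] 0.91 ['side']
2 [ 5.84422e+02 -1.83693e+02 -1.00000e-03] 1.78 ['top', 'side']
3 [ 5.96013e+02 -3.10818e+02 -2.39000e-01] 1.11 ['top', 'side']
4 [456.016 -38.259   0.   ] 0.3 ['top']
5 [ 4.53116e+02 -2.71701e+02  5.20000e-02] 1.0 ['top', 'side']
[ 603.  -312.5  142.3] [ 3.141e+00 -1.000e-03  2.926e+00] 66.425
```

jog_arm(
  dp=[
    [0, 0, 0.03],
    [0, 0, 0.03],
    [0, 0, 0.011],
    [0, 0, 0],
  ],
  twist=[0, 0, 0, 0],
)

```text
time: 66.92
tool_pos: [603.3, -312.6, 71.8]
tcp_rot: [3.141, -0.0, 2.925]
contact_force: [0.6, -0.0, -0.1]
grip_width: 75.0
finger_force: 0.0
```

jog_arm(
  dp=[
    [0, 0, 0],
    [0, 0, 0],
    [0, 0, 0],
    [0, 0, -0.015],
    [0, 0, -0.015],
    [0, 0, -0.01],
    [0, 0, 0],
    [0, 0, 0],
  ],
  twist=[0, 0, 0, 0, 0, 0, 0, 0],
  jaw=0.02,
)

```text
time: 67.92
tool_pos: [602.8, -312.5, 111.2]
tcp_rot: [3.141, -0.001, 2.925]
contact_force: [0.6, 0.6, -1.7]
grip_width: 50.1
finger_force: 30.0
```

```bash
python3 w.py; python3 lean2.py 1; python3 m2.py
python3 - <<'E'
from plant import bot
import cv2
im=bot.capture("side");cv2.imwrite("pics/s10.png",im[100:420,100:520])
E
```

```text
Fz -1.93 [ 602.8 -312.5  110.9] 49.84127972864894 68.125
lean,gz,gu [ 0.9 79.  -8.1] iou 0.98 [-0.9  0.2 -1.2] [ 602.9 -312.5  111. ]
1 [ 6.31585e+02 -4.87000e+01 -3.80000e-02] 0.92 ['side']
2 [ 5.85061e+02 -1.83648e+02 -3.00000e-03] 1.76 ['top', 'side']
3 [ 631.494 -287.719   -1.784] 0.85 ['top', 'side']
4 none
5 [ 4.53147e+02 -2.71752e+02  5.30000e-02] 0.97 ['side']
[ 603.1 -312.6  111.5] [ 3.141 -0.     2.925] 68.425
```

View pics/s10.png

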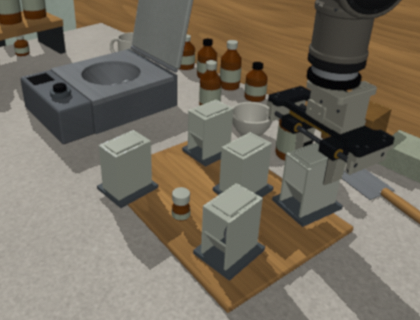

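jog_arm(
  dp=[
    [0, 0, 0.02],
    [0, 0, 0.015],
    [0, 0, 0.005],
    [0, 0, 0],
  ],
  twist=[0, 0, 0, 0],
)

```text
time: 68.97
tool_pos: [602.9, -312.5, 72.3]
tcp_rot: [3.141, -0.0, 2.925]
contact_force: [-2.8, 0.6, 3.6]
grip_width: 49.6
finger_force: 30.0
```

jog_arm(
  dp=[
    [0, 0, 0],
    [0, 0, 0],
    [0, 0, -0.05],
    [0, 0, -0.05],
    [0.0498, 0.003, 0],
    [0.0498, 0.003, 0],
    [0.0498, 0.003, 0],
    [0, 0, 0],
    [0, 0, 0.03],
    [0, 0, 0],
  ],
  twist=[0, 0, 0, 0, 0, 0, 0, -10.4, -5, 0],
  jaw=0.075,
)

```text
time: 70.22
tool_pos: [458.1, -271.0, 140.2]
tcp_rot: [3.139, -0.003, -3.091]
contact_force: [0.4, 0.8, 0.6]
grip_width: 75.0
finger_force: 0.0
```

jog_arm(
  dp=[
    [0, 0, 0.03],
    [0, 0, 0.03],
    [0, 0, 0.011],
    [0, 0, 0],
  ],
  twist=[0, 0, 0, 0],
)

```text
time: 70.72
tool_pos: [459.3, -271.8, 70.8]
tcp_rot: [3.141, -0.0, -3.09]
contact_force: [0.2, 0.5, 0.9]
grip_width: 74.7
finger_force: 0.0
```

jog_arm(
  dp=[
    [0, 0, 0],
    [0, 0, 0],
    [0, 0, 0],
    [0, 0, -0.015],
    [0, 0, -0.015],
    [0, 0, -0.01],
    [0, 0, 0],
    [0, 0, 0],
  ],
  twist=[0, 0, 0, 0, 0, 0, 0, 0],
  jaw=0.02,
)

```text
time: 71.72
tool_pos: [458.9, -271.5, 110.3]
tcp_rot: [3.141, -0.0, -3.09]
contact_force: [-0.1, 0.0, -3.8]
grip_width: 49.9
finger_force: 30.0
```

```bash
python3 w.py; python3 lean2.py 1;sed -i 's/^G=.*/G={1:(631,-49,-.04),2:(585,-184,0),3:(597,-311,-.2),4:(420,-20,0)}/' m2.py; python3 m2.py
python3 - <<'E'
from fit import *
bot.capture("side")
for d in bot.find_in("side","pot1"): print(np.round(d["bbox"]),round(d["confidence"],2))
bot.capture("top")
for d in bot.find_in("top","pot1"): print(np.round(d["bbox"]),round(d["confidence"],2),unproj("top",d["bbox"][:2],60).round())
E
```

```text
Fz -3.86 [ 458.9 -271.5  110.1] 49.892350492736725 71.925
lean,gz,gu [22.2 51.6 18.5] iou -0.0 [-0.  -0.2 -3.2] [ 458.9 -271.6  110.2]
1 [ 6.30115e+02 -5.02480e+01 -3.40000e-02] 1.05 ['top', 'side']
2 [ 5.84446e+02 -1.83730e+02 -5.00000e-03] 1.01 ['top', 'side']
3 [ 5.96618e+02 -3.10637e+02 -1.94000e-01] 1.74 ['top', 'side']
4 [ 4.28203e+02 -3.72130e+01  4.00000e-03] 1.95 ['top', 'side']
[ 459.1 -271.7  110.5] [ 3.141 -0.    -3.09 ] 72.225
[302. 234.  37.  67.] 0.75
[406. 304.  70.  86.] 0.75
[209. 153. 177. 181.] 0.67
[328. 310.  70.  94.] 0.59
[229. 270.  62.  79.] 0.57
[290. 200.  28.  36.] 0.78 [624. -51.  60.]
[340. 220.  30.  30.] 0.74 [ 574. -182.   60.]
[285. 276.  32.  34.] 0.69 [427. -41.  60.]
[389. 212.  36.  39.] 0.56 [ 595. -309.   60.]
[386. 282.  11.   8.] 0.54 [ 417. -299.   60.]
```

jog_arm(
  dp=[
    [0, 0, -0.03],
    [0, 0, -0.04],
    [0, 0, 0],
    [0, 0, 0],
    [0, 0, 0],
    [0, 0, 0],
    [0, 0, 0],
    [0, 0, 0],
    [0, 0, 0],
    [0, 0, 0],
  ],
  twist=[0, 10.6, 10.6, 10.6, 10.6, 10.6, 10.6, 10.6, 10.6, 10.6],
)

```text
time: 73.68
tool_pos: [459.0, -271.7, 180.5]
tcp_rot: [-3.142, -0.0, 1.523]
contact_force: [0.0, 0.2, -3.8]
grip_width: 49.8
finger_force: 29.9
```

jog_arm(
  dp=[
    [0, 0, 0],
    [0, 0, 0],
    [0, 0, 0],
    [0, 0, 0],
    [0, 0, 0],
    [0, 0, 0],
    [0, 0, 0],
    [0, 0, 0],
    [0, 0, 0],
  ],
  twist=[10.6, 10.6, 10.6, 10.6, 10.6, 10.6, 10.6, 10.6, 2.7],
)

```text
time: 74.8
tool_pos: [459.0, -271.7, 180.5]
tcp_rot: [-3.141, 0.0, -0.002]
contact_force: [0.2, 0.4, -3.4]
grip_width: 49.8
finger_force: 30.0
```

```bash
python3 lean2.py 1; python3 -c "
from plant import bot;o=bot.get_obs();print(o['tcp_rot'],o['tool_pos'])"
```

```text
lean,gz,gu [-0.  78.5 -9.4] iou 0.98 [ 0.2  0.7 -4.2] [ 459.  -271.7  180.5]
[-3.14146395e+00  2.62576407e-05  1.28499991e-03] [ 459.05904677 -271.67507431  180.55428884]
```

jog_arm(
  dp=[
    [0.0117, -0.0553, 0],
    [0.0117, -0.0553, 0],
    [0.0117, -0.0553, 0],
    [0.0117, -0.0553, 0],
    [0.0117, -0.0553, 0],
    [0.0117, -0.0553, 0],
    [0.0117, -0.0553, 0],
    [0.0117, -0.0553, 0],
    [0.0117, -0.0553, 0],
    [0.0117, -0.0553, 0],
  ],
  twist=[0, 0, 0, 0, 0, 0, 0, 0, 0, 0],
)

```text
time: 76.15
tool_pos: [575.4, 283.3, 180.5]
tcp_rot: [3.141, -0.0, 0.003]
contact_force: [0.8, -0.4, -3.5]
grip_width: 49.7
finger_force: 30.0
```

jog_arm(
  dp=[
    [0, 0, 0.02],
    [0, 0, 0.015],
    [0, 0, 0],
  ],
  twist=[0, 0, 0],
)

```text
time: 76.53
tool_pos: [575.0, 280.7, 144.8]
tcp_rot: [3.141, 0.002, 0.001]
contact_force: [-0.3, 0.1, -2.8]
grip_width: 49.8
finger_force: 30.0
```

jog_arm(
  dp=[
    [0.006, 0, 0.005],
    [0.007, 0, 0.003],
    [0.006, 0, 0.0035],
    [0.006, 0, 0.004],
    [0.005, 0, 0.0045],
    [0.005, 0, 0.0045],
    [0.0085, 0, 0.011],
    [0.0065, 0, 0.012],
    [0.004, 0, 0.012],
    [0, 0, 0.002],
  ],
  twist=[0, 0, 0, 0, 0, 0, 0, 0, 0, 0],
)

```text
time: 77.78
tool_pos: [636.4, 282.5, 94.1]
tcp_rot: [-3.136, -0.02, 0.0]
contact_force: [0.3, 0.4, 28.4]
grip_width: 49.9
finger_force: 30.0
```

jog_arm(
  dp=[
    [0.006, 0, -0.009],
    [0, 0, -0.016],
    [0, 0, -0.02],
    [0, 0, -0.02],
    [-0.02, 0, -0.015],
    [-0.026, 0, 0],
    [-0.026, 0, 0],
    [-0.011, 0, 0],
    [0, 0, 0],
  ],
  twist=[0, 0, 0, 0, 0, 0, 0, 0, 0],
)

```text
time: 78.9
tool_pos: [552.3, 281.4, 164.3]
tcp_rot: [3.142, -0.0, 0.002]
contact_force: [0.0, -0.2, -3.5]
grip_width: 50.0
finger_force: 30.0
```

```bash
python3 lean2.py 1
```

```text
lean,gz,gu [43.1 58.1 16. ] iou 0.95 [ 1.2 -0.4 -3.4] [552.9 281.4 164.3]
```

jog_arm(
  dp=[
    [0, 0, -0.01],
    [0, 0, 0],
    [0, 0, 0],
    [0, 0, 0],
    [0, 0, 0],
    [0, 0, 0],
    [0, 0, 0],
    [0, 0, 0],
    [0, 0, 0],
    [0, 0, 0],
  ],
  twist=[-10, -10, -10, -10, -10, -10, -10, -10, -10, 0],
)

```text
time: 80.25
tool_pos: [553.0, 281.3, 173.8]
tcp_rot: [-3.142, -0.0, 1.57]
contact_force: [0.2, -0.3, -4.8]
grip_width: 49.5
finger_force: 30.0
```

jog_arm(
  dp=[
    [0.052, -0.0017, 0],
    [0.052, -0.0017, 0],
    [0.052, -0.0017, 0],
    [0, 0, 0.02],
    [0, 0, 0.03],
    [0, 0, 0.003],
    [0, 0, 0],
  ],
  twist=[0, 0, 0, 0, 0, 0, 0],
)

```text
time: 81.12
tool_pos: [547.6, 437.4, 121.7]
tcp_rot: [3.141, -0.0, 1.57]
contact_force: [0.3, -1.0, -3.1]
grip_width: 49.9
finger_force: 30.0
```

```bash
python3 lean2.py 1
```

```text
Traceback (most recent call last):
  File "lean2.py", line 26, in <module>
    if __name__=="__main__": import sys; lean2(int(sys.argv[1]))
                                         ~~~~~^^^^^^^^^^^^^^^^^^
  File "lean2.py", line 9, in lean2
    L=min(L,key=lambda d:np.hypot(*(np.array(d["bbox"][:2])-u)))
ValueError: min() iterable argument is empty
```

jog_arm(
  dp=[
    [-0.012, 0, 0],
    [-0.006, 0, 0],
    [-0.008, 0, -0.003],
    [-0.0105, 0, -0.002],
    [-0.0105, 0, -0.0005],
    [-0.008, 0, 0.001],
    [0, 0, 0],
  ],
  twist=[0, 0, 0, 0, 0, 0, 0],
)

```text
time: 82.1
tool_pos: [548.9, 383.9, 130.6]
tcp_rot: [3.134, -0.007, 1.571]
contact_force: [-1.2, 4.0, 10.3]
grip_width: 49.8
finger_force: 30.0
```

```bash
sed -i 's/<45 and d/<60 and d/' lean2.py; python3 lean2.py 1
```

```text
lean,gz,gu [27.  55.8 13.1] iou 0.96 [-1.5  3.7 11.7] [548.8 384.  130.6]
```

jog_arm(
  dp=[
    [0.012, 0, -0.004],
    [0.012, 0, 0],
    [0, 0, 0.012],
    [-0.008, 0, 0.002],
    [-0.011, 0, 0],
    [-0.01, 0, 0.001],
    [-0.006, 0, 0.001],
    [0, 0, 0],
  ],
  twist=[0, 0, 0, 0, 0, 0, 0, 0],
)

```text
time: 83.2
tool_pos: [547.8, 377.1, 117.6]
tcp_rot: [3.136, -0.012, 1.572]
contact_force: [-3.7, 14.6, 15.3]
grip_width: 50.0
finger_force: 30.0
```

```bash
python3 lean2.py 1
```

```text
lean,gz,gu [11.4 44.7 -0.1] iou 0.97 [-4.  14.3 16.2] [547.8 377.2 117.6]
```

jog_arm(
  dp=[
    [0, 0, -0.03],
    [0.032, 0, 0],
    [0.032, 0, 0],
    [0.031, 0, 0],
    [0, 0, 0.05],
    [0, 0, 0.045],
    [0, 0, 0.018],
    [0, 0, 0.005],
    [0, 0, 0],
  ],
  twist=[0, 0, 0, 0, 0, 0, 0, 0, 0],
)

```text
time: 84.42
tool_pos: [544.8, 464.1, 32.8]
tcp_rot: [-3.138, 0.004, 1.573]
contact_force: [-22.2, -20.7, 44.2]
grip_width: 49.7
finger_force: 30.0
```

jog_arm(
  dp=[
    [0, 0, 0],
    [0, 0, 0],
    [0, 0, 0],
    [0, 0, -0.015],
    [0, 0, -0.016],
    [0, 0, 0],
  ],
  twist=[0, 0, 0, 0, 0, 0],
  jaw=0.075,
)

```text
time: 85.18
tool_pos: [548.0, 467.2, 58.8]
tcp_rot: [3.138, -0.002, 1.572]
contact_force: [0.7, 0.2, 0.4]
grip_width: 74.7
finger_force: 0.0
```

```bash
python3 lean2.py 1
```

```text
lean,gz,gu [99.6 40.  24.5] iou 0.77 [-0.1  0.4 -0.2] [547.4 466.8  57.5]
```

Run:
```python
from fit import *
s=bot.capture("side");t=bot.capture("top")
A=np.hstack([cv2.resize(s[60:220,60:260],(400,320)),cv2.resize(t[120:280,40:240],(400,320))])
G=[x for b in POT for x in b]
g=bot.get_obs()["tool_pos"]
X=np.array([[ -b[1]*-1*0+g[0]+b[1], g[1]-b[0], b[2]] for b in G])
for c,o,dx in(("side",(60,60),0),("top",(40,120),400)):
    for p in (proj(c,X)-o)*2: cv2.circle(A,(int(p[0])+dx,int(p[1])),1,(0,0,255),-1)
cv2.imwrite("pics/s11.png",A)
```

```text
(no output)
```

View pics/s11.png

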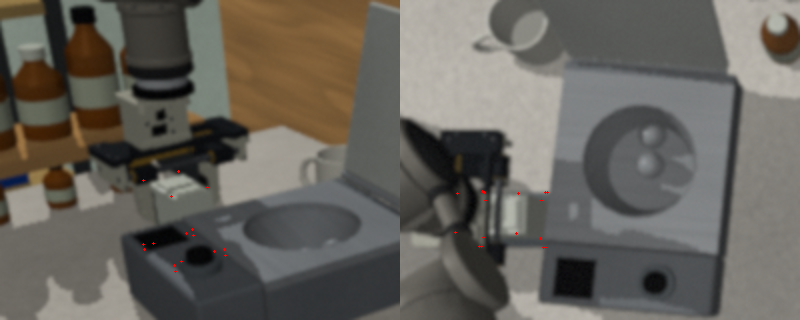

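jog_arm(
  dp=[
    [-0.007, 0, 0],
    [0, 0, 0],
  ],
  twist=[0, 0],
)

```text
time: 85.62
tool_pos: [546.9, 458.6, 56.2]
tcp_rot: [-3.141, 0.001, 1.572]
contact_force: [0.4, -0.1, -0.6]
grip_width: 75.3
finger_force: 0.0
```

jog_arm(
  dp=[
    [0, 0, 0],
    [0, 0, 0],
    [0, 0, 0],
    [0, 0, -0.03],
    [0, 0, -0.04],
    [0, 0, -0.04],
    [0, 0, 0],
  ],
  twist=[0, 0, 0, 0, 0, 0, 0],
  jaw=0.02,
)

```text
time: 86.5
tool_pos: [548.2, 460.4, 170.2]
tcp_rot: [3.136, -0.004, 1.572]
contact_force: [0.9, -0.0, -4.8]
grip_width: 49.7
finger_force: 30.0
```

```bash
python3 w.py; python3 lean2.py 1
```

```text
Fz -4.39 [545.9 458.7 163.8] 49.81465780288265 86.7
lean,gz,gu [ 1.4 73.8  6.4] iou 0.96 [-0.9 -0.2 -3. ] [546.  458.8 163.8]
```

jog_arm(
  dp=[
    [0, 0, 0.04],
    [0, 0, 0.04],
    [0, 0, 0.02],
    [0, 0, 0.007],
    [0, 0, 0.002],
    [0, 0, 0],
  ],
  twist=[0, 0, 0, 0, 0, 0],
)

```text
time: 87.55
tool_pos: [547.5, 459.8, 58.6]
tcp_rot: [3.14, -0.001, 1.572]
contact_force: [0.5, -0.2, -3.9]
grip_width: 50.1
finger_force: 30.0
```

jog_arm(
  dp=[
    [0, 0, 0],
    [0, 0, 0],
    [-0.007, 0, -0.001],
    [-0.007, 0, -0.001],
    [0, 0, 0],
  ],
  twist=[0, 0, 0, 0, 0],
  jaw=0.075,
)

```text
time: 88.18
tool_pos: [547.2, 444.6, 60.0]
tcp_rot: [3.141, -0.0, 1.571]
contact_force: [0.6, 0.1, 0.1]
grip_width: 75.4
finger_force: 0.0
```

jog_arm(
  dp=[
    [0, 0, 0],
    [0, 0, 0],
    [0, 0, 0],
    [0, 0, -0.03],
    [0, 0, -0.04],
    [0, 0, -0.035],
    [0, 0, 0],
    [0, 0, 0],
  ],
  twist=[0, 0, 0, 0, 0, 0, 0, 0],
  jaw=0.02,
)

```text
time: 89.18
tool_pos: [546.0, 444.9, 162.1]
tcp_rot: [-3.138, 0.002, 1.572]
contact_force: [-0.2, -0.2, -3.8]
grip_width: 49.5
finger_force: 30.0
```

```bash
python3 lean2.py 1
```

```text
lean,gz,gu [ 2.4 75.3 -6.2] iou 0.96 [-0.2 -0.6 -3.7] [545.8 444.7 161.6]
```

jog_arm(
  dp=[
    [-0.026, 0, 0.008],
    [0, 0, 0.01],
    [0.0065, 0, 0.003],
    [0.0065, 0, 0.003],
    [0.006, 0, 0.0035],
    [0.006, 0, 0.0035],
    [0.0053, 0, 0.0045],
    [0.0053, 0, 0.0045],
    [0.0087, 0, 0.011],
    [0.0067, 0, 0.0123],
  ],
  twist=[0, 0, 0, 0, 0, 0, 0, 0, 0, 0],
)

```text
time: 90.52
tool_pos: [547.3, 473.9, 103.0]
tcp_rot: [3.138, -0.006, 1.573]
contact_force: [0.4, 4.3, 7.3]
grip_width: 50.2
finger_force: 30.0
```

jog_arm(
  dp=[
    [0.003, 0, 0.01],
    [0, 0, 0],
    [0.006, 0, -0.006],
    [0.004, 0, -0.014],
    [0, 0, -0.02],
    [0, 0, -0.022],
    [0, 0, -0.025],
    [0, 0, 0],
  ],
  twist=[0, 0, 0, 0, 0, 0, 0, 0],
)

```text
time: 91.52
tool_pos: [547.8, 484.5, 181.3]
tcp_rot: [3.137, -0.004, 1.572]
contact_force: [0.5, 0.3, -3.7]
grip_width: 49.8
finger_force: 30.0
```

```bash
python3 lean2.py 1
```

```text
lean,gz,gu [48.3 77.6  4.5] iou 0.97 [ 0.  -0.7 -4.2] [547.1 483.9 179.1]
```

jog_arm(
  dp=[
    [-0.0522, 0.0136, 0],
    [-0.0522, 0.0136, 0],
    [-0.0522, 0.0136, 0],
    [-0.0522, 0.0136, 0],
    [-0.0522, 0.0136, 0],
    [0, 0, 0.015],
    [0, 0, 0],
  ],
  twist=[0, 0, 0, 0, 0, 0, 0],
)

```text
time: 92.5
tool_pos: [613.8, 222.3, 160.6]
tcp_rot: [-3.136, 0.0, 1.571]
contact_force: [-0.6, -1.2, -4.0]
grip_width: 49.9
finger_force: 30.0
```

```bash
python3 lean2.py 1
```

```text
lean,gz,gu [47.9 78.4  0.7] iou 0.95 [-0.1  0.4 -3.1] [614.2 223.1 161.6]
```

Press at the foot edge to tip the rest of the way.

jog_arm(
  dp=[
    [0, 0, 0.009],
    [0.004, 0, 0.006],
    [0.004, 0, 0.006],
    [0.004, 0, 0.006],
    [0.004, 0, 0.006],
    [0.004, 0, 0.006],
    [0.004, 0, 0.005],
    [0.004, 0, 0.004],
    [0.004, 0, 0.004],
    [0.004, 0, 0.003],
  ],
  twist=[0, 0, 0, 0, 0, 0, 0, 0, 0, 0],
)

```text
time: 93.85
tool_pos: [615.6, 261.5, 111.6]
tcp_rot: [3.137, -0.003, 1.574]
contact_force: [-3.1, 3.3, 10.3]
grip_width: 49.5
finger_force: 30.0
```

jog_arm(
  dp=[
    [0, 0, 0],
    [0, 0, 0],
    [0, 0, -0.008],
    [0, 0, -0.012],
    [0, 0, -0.015],
    [0, 0, -0.01],
    [0, 0, 0],
    [0, 0, 0],
  ],
  twist=[0, 0, 0, 0, 0, 0, 0, 0],
)

```text
time: 94.85
tool_pos: [615.0, 258.3, 152.9]
tcp_rot: [-3.141, 0.0, 1.572]
contact_force: [-0.9, -1.1, -1.4]
grip_width: 50.1
finger_force: 30.0
```

```bash
python3 w.py; python3 lean2.py 1
```

```text
Fz -1.81 [615.  258.4 152.7] 50.042832128507804 95.05
lean,gz,gu [82.8 71.7  8.2] iou 0.97 [ 0.5 -1.  -1.7] [615.1 258.4 152.8]
```

jog_arm(
  dp=[
    [0, 0, -0.02],
    [0.044, -0.0136, 0],
    [0.044, -0.0136, 0],
    [0.044, -0.0136, 0],
    [0.044, -0.0136, 0],
    [0.044, -0.0136, 0],
    [0, 0, 0.03],
    [0, 0, 0.03],
    [0, 0, 0.023],
    [0, 0, 0],
  ],
  twist=[0, 0, 0, 0, 0, 0, 0, 0, 0, 0],
)

```text
time: 96.4
tool_pos: [545.7, 477.6, 87.7]
tcp_rot: [-3.137, 0.003, 1.572]
contact_force: [-0.5, 0.3, -1.9]
grip_width: 49.8
finger_force: 30.0
```

jog_arm(
  dp=[
    [-0.01, 0, 0],
    [-0.005, 0, -0.006],
    [-0.0045, 0, -0.006],
    [-0.0065, 0, -0.0105],
    [-0.008, 0, -0.0095],
    [0, 0, 0],
  ],
  twist=[0, 0, 0, 0, 0, 0],
)

```text
time: 97.15
tool_pos: [548.1, 444.1, 125.2]
tcp_rot: [3.138, -0.002, 1.572]
contact_force: [0.0, 0.2, -2.1]
grip_width: 50.1
finger_force: 30.0
```

```bash
python3 lean2.py 1
```

```text
lean,gz,gu [69.4 69.6  8.2] iou 0.96 [0.5 0.8 7.8] [548.1 444.3 124.8]
```

jog_arm(
  dp=[
    [0.016, 0, 0],
    [0, 0, 0.02],
    [-0.008, 0, 0],
    [-0.007, 0, -0.007],
    [-0.009, 0, -0.0075],
    [-0.0105, 0, -0.006],
    [-0.0115, 0, -0.003],
    [0, 0, 0],
  ],
  twist=[0, 0, 0, 0, 0, 0, 0, 0],
)

```text
time: 98.25
tool_pos: [547.3, 415.3, 128.5]
tcp_rot: [3.139, -0.004, 1.571]
contact_force: [-0.4, 4.7, 5.5]
grip_width: 49.7
finger_force: 30.0
```

```bash
python3 lean2.py 1
```

```text
lean,gz,gu [40.9 56.5  1.6] iou 0.96 [-1.8  4.2  5.7] [547.4 415.4 128.4]
```

jog_arm(
  dp=[
    [-0.012, 0, 0.002],
    [-0.011, 0, 0],
    [-0.0105, 0, 0.0015],
    [-0.006, 0, 0.001],
    [0, 0, 0],
  ],
  twist=[0, 0, 0, 0, 0],
)

```text
time: 98.98
tool_pos: [547.3, 375.5, 123.9]
tcp_rot: [3.14, -0.003, 1.572]
contact_force: [-1.6, 3.7, 7.1]
grip_width: 49.8
finger_force: 30.0
```

```bash
python3 lean2.py 1; python3 -c "
from plant import bot;o=bot.get_obs();print(o['joint_positions'].round(2))"
```

```text
lean,gz,gu [13.8 49.7  0.3] iou 0.95 [-2.4  3.2  6. ] [547.3 375.6 123.9]
[0.49 0.68 1.24 0.   1.22 0.48]
```

jog_arm(
  dp=[
    [0, 0, -0.03],
    [0, 0, -0.03],
    [-0.0588, -0.0085, 0],
    [-0.0588, -0.0085, 0],
    [-0.0588, -0.0085, 0],
    [-0.0588, -0.0085, 0],
    [-0.0588, -0.0085, 0],
    [-0.0588, -0.0085, 0],
    [-0.0588, -0.0085, 0],
    [-0.0588, -0.0085, 0],
  ],
  twist=[0, 0, 0, 0, 0, 0, 0, 0, 0, 0],
)

```text
time: 100.32
tool_pos: [478.7, -97.8, 181.9]
tcp_rot: [3.141, 0.001, 1.572]
contact_force: [1.2, -0.8, -2.0]
grip_width: 49.6
finger_force: 30.0
```

jog_arm(
  dp=[
    [-0.0588, -0.0085, 0],
    [-0.0588, -0.0085, 0],
    [-0.0588, -0.0085, 0],
    [0, 0, 0.04],
    [0, 0, 0.04],
    [0, 0, 0.03],
    [0, 0, 0],
  ],
  twist=[0, 0, 0, 0, 0, 0, 0],
)

```text
time: 101.2
tool_pos: [452.7, -271.3, 69.8]
tcp_rot: [-3.137, -0.003, 1.572]
contact_force: [0.5, 0.0, -0.7]
grip_width: 49.9
finger_force: 30.0
```

```bash
python3 lean2.py 1
```

```text
lean,gz,gu [14.2 52.8 -7.4] iou 0.98 [-0.4 -0.4 -1.1] [ 453.9 -272.1   71.4]
```

jog_arm(
  dp=[
    [0, 0, 0.01],
    [0, 0, 0.005],
    [0, 0, 0.003],
    [0, 0, 0],
  ],
  twist=[0, 0, 0, 0],
)

```text
time: 101.8
tool_pos: [454.6, -272.4, 54.0]
tcp_rot: [3.141, 0.001, 1.573]
contact_force: [-2.6, -1.2, 3.9]
grip_width: 49.9
finger_force: 30.0
```

jog_arm(
  dp=[
    [0, 0, 0],
    [0, 0, 0],
    [0, 0, 0],
    [0, 0, -0.04],
    [0, 0, -0.05],
    [0, 0, -0.05],
    [0, 0, -0.05],
    [-0.055, 0, -0.01],
    [-0.055, 0, 0],
    [0, 0, 0],
  ],
  twist=[0, 0, 0, 0, 0, 0, 0, 0, 0, 0],
  jaw=0.085,
)

```text
time: 103.05
tool_pos: [453.9, -385.1, 252.3]
tcp_rot: [-3.141, 0.0, 1.569]
contact_force: [-0.7, -0.2, -0.1]
grip_width: 85.4
finger_force: 0.0
```

```bash
sed -i 's/^G=.*/G={1:(631,-49,-.04),2:(585,-184,0),3:(597,-311,-.2),4:(428,-37,0),5:(453,-265,1.57)}/' m2.py; python3 m2.py
python3 - <<'E'
from fit import *
s=bot.capture("side");t=bot.capture("top")
cv2.imwrite("pics/s12.png",np.hstack([s[60:400,80:470],t[80:420,90:480]]))
E
```

```text
1 [ 6.31216e+02 -5.02350e+01 -6.10000e-02] 1.87 ['top', 'side']
2 [ 5.85069e+02 -1.83602e+02 -1.00000e-03] 1.78 ['top', 'side']
3 [ 5.96072e+02 -3.10246e+02 -2.08000e-01] 1.92 ['top', 'side']
4 [ 4.28644e+02 -3.77140e+01  1.00000e-02] 1.95 ['top', 'side']
5 [ 455.435 -278.688    1.58 ] 1.93 ['top', 'side']
[ 454.7 -380.9  253.1] [-3.141e+00 -1.000e-03  1.573e+00] 103.25
```

View pics/s12.png

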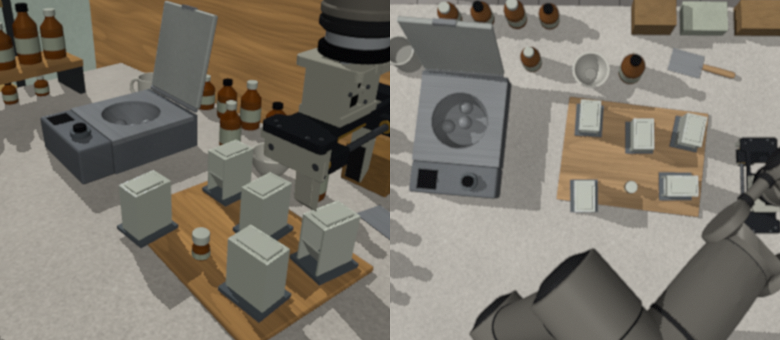

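```bash
python3 -c "
from plant import bot;print(bot.close_job())"
```

```text
the job is handed in; nothing more can be done
None
```

I handed the job in at about 103 s, but the hand-in returned no verdict. The final pictures show the lid open, three balls in the bowl (tipped from pots 2, 4 and 5; pots 1 and 3 weighed as empty and stayed untipped), all five pots upright on the board and the bystanders standing. Pot 4 was pushed aside during the run and overhangs the near edge with its centre inside. One press while righting pot 4 read 54 N at the wrist, and if the gripper body took that load it may count against the 40 N limit.

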